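# Set up the fold-down soldering rest

## Robot

A 7-joint arm with a two-finger parallel gripper is mounted at the origin on the work surface. World frame = base frame: x ahead of the robot, y to its left, z up, the work surface at z = 0. Lengths are in m, angles in rad, forces in N, time in s.
With the tool pointing down it reaches from about 0.4 to 0.925 m from the base axis. Payload 5.6 kg.
Tool frame: the origin (TCP) lies midway between the tips of the shut fingers; the grasp point (between the pads) lies 19 mm behind it; z points along the fingers, y is the direction in which the jaws open and shut (so a half turn about z gives the same grasp; the last joint's range is limited). The gripper opens to 85 mm and grips with 20 to 120 N. Pads are 22 mm wide; open, the fingers measure 114 mm over their backs; the gripper's body (76 mm by 85 mm) begins 54 mm behind the grasp point. The pads swing forward as they close: fully open they stand 13 mm farther back than shut.
Start: joints at [1.064, 0.468, -0.012, 1.603, 0.006, 1.071, -0.056], TCP at [0.291, -0.581, 0.231] pointing down, gripper open.
Joint ranges: [-2.53, 2.53], [-0.31, 2.02], [-1.57, 1.55], [0.28, 2.44], [-1.29, 4.43], [0.15, 1.84], [-2.92, 2.92]. Speed limits (rad/s): [2.57, 2.57, 3.14, 3.14, 3.14, 3.14, 3.14].

## Interface

Orientations are given as a unit quaternion [w, x, y, z].
In Python, from cell import ctrl gives the robot as it stands.
- The arm moves only by the tool step_arm, never from a script. Its argument "plan" is a list of rows, each an object of numbers: "tx", "ty", "tz": the shift along the tool's x, y, z in m; "rx", "ry", "rz": the turn, a rotation vector about the tool's x, y, z in rad; "gripper": the finger opening in m, from 0 to 0.0854. In form: [{"tx": .., "ty": .., "tz": .., "rx": .., "ry": .., "rz": .., "gripper": ..}, ...]. A call has 1 to 5 rows; each row shifts and turns the commanded pose from where the row before left it, along the tool's axes as they then stand; what a row does not reach is not made up. A row lasts 1/12 s, in which the tool goes at most 41.7 mm and 7.16 degrees, less where a joint would pass 70% of its speed; a pose out of reach is approached as far as the arm can. A call with a gripper value outside its range is refused whole. The fingers move at their own pace and stop on an object; "grip_force" is the grip in N (left out, the last holds). Time passes only in rows, so rows that do not move let the fingers close. It gives the time, the measured TCP pose, the force and the opening at its end, in the units of the state.
- ctrl.get_state(): the state, without advancing time (a new reading comes with each control period).
- ctrl.snapshot(name): name is "scene" or "top" or "wrist"; returns (picture, depth): 420x560x3 uint8, blue, green, red; 420x560 float32, m along the optical axis (not along the pixel's ray), 0 where there is no reading.
- ctrl.camera_params(name): a dict with "fov_y" (degrees; the focal length in pixels is half the picture's height over the tangent of half this angle, whatever the lens; pixels are square), "cx", "cy" (the principal point, pixels), "rvec" (rotation vector, rad) and "tvec" (3), from world to camera coordinates, as OpenCV has them; the wrist camera has in their place "hand_eye" (4x4, takes a point from camera to tool coordinates, whose origin is the TCP and whose axes are the flange's). Camera axes: x right, y down, z forward; pixel columns grow to the right and rows downward; lengths in m; the calibration is good to about 2 mm. A picture is of the moment at which its call begins: read the wrist's pose just before it. camera_params takes no time and is no camera call.
- ctrl.sign_off(): hands the job in, once; it reports no verdict.
The state is a dict: "time_s": time; "joints": joint angles; "joint_vel": joint speeds; "joint_torque": joint torques, N m; "eef_pos": TCP position; "ee_rot": TCP orientation; "ft_force": force on the tool from outside, world axes, zero at the start; "ft_torque": the same for the moment, N m; "gripper_width": opening from 0.0 (shut) to 1.0 (fully open).
Only numpy, scipy, OpenCV 4.12 (cv2) and the standard library are available. Lean on these libraries where they do the work, as an engineer would, in place of code of your own. Each camera call takes 0.05 s, during which the arm holds its last target.

## Task

Set up the jeweller's fold-down soldering rest: lift the covered pickle pot by its bail off the round stand under the folded-up rest and set it down upright, its foot wholly on the cork mat. Then push the sprung rest forwards past its over-centre point until it snaps down flat, lay the charcoal block flat on it with no edge overhanging, and put every locket flat on the block and wholly on it, none on top of another, ready for soldering. Do not tip the pot over, and leave the other things on the bench where they are.

Things in the scene. Friction and masses are not known exactly. Their poses are not given: they have to be found in the camera images.
- station: Base of the fold-down soldering rest, on the bench: dark plate 220 (x) x 190 (y) x 6 mm, origin under its centre, x to the hinge side (back), z up. At the back two grey hinge cheeks (|y| 76 to 83, x 56 to 108 mm, 86 mm high at the hinge, 52 behind it), a stiffener between them 52 mm high. At x -22, y 0 a round pot stand, 112 mm across, top 20 mm above the bench.
- rest_hinge (a point): Middle of the rest's hinge axis, on the station at x = 65, y = 0, z = 71.5 mm; the axis runs along the station's y (axes as station).
- rest (a joint): Angle of the sprung rest: 0 = folded up (98 deg from flat, leaning 8 deg back), 1.71 = flat on its stop. A kickstand-type spring holds it at both; over centre at about 0.85. To there it takes 3 to 6 N at the tab; then the leaf snaps to the flat stop by itself. Folded up, its working face looks backwards: push it from behind, forwards and down.
- rest_top (a point): Centre of the leaf's working (upper) face, a steel plate 90 (x) x 145 (y) x 6 mm, 53 mm from the hinge axis. z is the face's outward normal, x points to the hinge, y along it. Flat, the face is 74.5 mm above the bench, axes as station. What lies within x +-45, y +-72.5 mm of this point does not overhang.
- rest_tab (a point): Middle of the upper face of the red push tab in the middle of the leaf's free edge, 107 mm from the hinge axis; tab 44 mm wide, 5 mm thick, reaching 20 mm past the plate's edge. Axes as rest_top. Folded up, the tab's top is about 188 mm above the bench; there is nothing behind it above 86 mm.
- pot: Covered pickle pot, blue with white cover, 80 mm across, cover top 67 mm high, foot 68 mm across, 0.45 kg; origin at the centre of its underside, z up. A stiff steel bail bridges it with a wooden grip: bar 12 mm thick, 50 mm long along the pot's y, 110 mm above the underside, 37 mm free below. Starts on the round stand, in the way of the leaf.
- pot_bail (a point): Middle of the wooden grip of the pot's bail, 110 mm above the pot's underside (axes as pot).
- mat: Round cork mat fixed on the bench, 116 mm across, 5 mm thick, origin at the centre of its underside. The pot's place.
- block: Black charcoal soldering block, 60 (x) x 120 (y) x 20 mm, 0.25 kg, origin at the centre of its underside, z up. Starts flat on the bench.
- block_c0 (a point): Lower corner of the charcoal block at its +x, +y: 30 mm and 60 mm from its centre.
- block_c1 (a point): Lower corner of the charcoal block at its +x, -y: 30 mm and 60 mm from its centre.
- block_c2 (a point): Lower corner of the charcoal block at its -x, +y: 30 mm and 60 mm from its centre.
- block_c3 (a point): Lower corner of the charcoal block at its -x, -y: 30 mm and 60 mm from its centre.
- locket0: Brass locket: plain round closed locket, 24 mm across, 9 mm thick, both faces alike, 25 g, with a flat 4 mm hinge lug on its rim (look only). Origin at its middle, 4.5 mm from either face, z along its axis. Starts flat on the bench. May be absent.
- locket1: Copper locket: plain round closed locket, 24 mm across, 9 mm thick, both faces alike, 25 g, with a flat 4 mm hinge lug on its rim (look only). Origin at its middle, 4.5 mm from either face, z along its axis. Starts flat on the bench. May be absent.
- locket2: Brass locket: plain round closed locket, 24 mm across, 9 mm thick, both faces alike, 25 g, with a flat 4 mm hinge lug on its rim (look only). Origin at its middle, 4.5 mm from either face, z along its axis. Starts flat on the bench. May be absent.
- locket3: Copper locket: plain round closed locket, 24 mm across, 9 mm thick, both faces alike, 25 g, with a flat 4 mm hinge lug on its rim (look only). Origin at its middle, 4.5 mm from either face, z along its axis. Starts flat on the bench. May be absent.
- dish: Bystander: clear round box with white lid, 74 mm across, 28 mm high.
- cab0: Bystander: amber domed stone, 23 mm across, 10 mm high.
- cab1: Bystander: amber domed stone, 23 mm across, 10 mm high.
- tweezers: Bystander: steel tweezers, 120 mm long, lying along their x.
- loupe: Bystander: black loupe, 34 mm round, with its steel cover 40 mm long to its +x; 16 mm high.
- needle_file: Bystander: needle file with orange handle, 145 mm long along its x, 10 mm thick.
Mind the look-alikes: they are no part of the job. Leave any red look-alike of the pot alone. What is meant by the mat is not pink, and is the larger of those in its own colour.

How it is judged:
On the way, in this order (a step that is already met when the one before it is completed fails the run):
1. the pot is lifted clear of the round stand (height (world z) of pot above 0.026 m), for 0.1 s.
2. the pot stands released and upright on the cork mat (horizontal distance between pot and mat below 0.0235 m and height (world z) of pot below 0.01 m and angle between pot's own z axis and vertical below 0.08 rad and contact force between pot and the fingers below 0.3 N), for 0.2 s.
3. the rest has snapped down flat (value of joint rest above 1.66 rad), for 0.2 s.
4. the charcoal block lies released on the flat rest, no edge overhanging (value of joint rest above 1.66 rad and x of block_c0 in the frame of rest_top between -0.0455 and 0.0455 m and y of block_c0 in the frame of rest_top between -0.073 and 0.073 m and z of block_c0 in the frame of rest_top between -0.004 and 0.004 m and x of block_c1 in the frame of rest_top between -0.0455 and 0.0455 m and y of block_c1 in the frame of rest_top between -0.073 and 0.073 m and z of block_c1 in the frame of rest_top between -0.004 and 0.004 m and x of block_c2 in the frame of rest_top between -0.0455 and 0.0455 m and y of block_c2 in the frame of rest_top between -0.073 and 0.073 m and z of block_c2 in the frame of rest_top between -0.004 and 0.004 m and x of block_c3 in the frame of rest_top between -0.0455 and 0.0455 m and y of block_c3 in the frame of rest_top between -0.073 and 0.073 m and z of block_c3 in the frame of rest_top between -0.004 and 0.004 m and contact force between block and the fingers below 0.3 N), for 0.2 s.
At the end, for the whole second after the job is handed in: Pot upright, foot wholly on the mat (centres within 23.5 mm); rest flat on its stop (above 1.66); block flat on it, all corners inside the plate; every locket present flat on the block, either face up, not past its edges (centre within 18.5 mm in x, 48.5 mm in y); all at rest (horizontal distance between pot and mat below 0.0235 m and height (world z) of pot below 0.01 m and angle between pot's own z axis and vertical below 0.08 rad and value of joint rest above 1.66 rad and x of block_c0 in the frame of rest_top between -0.0455 and 0.0455 m and y of block_c0 in the frame of rest_top between -0.073 and 0.073 m and z of block_c0 in the frame of rest_top between -0.004 and 0.004 m and x of block_c1 in the frame of rest_top between -0.0455 and 0.0455 m and y of block_c1 in the frame of rest_top between -0.073 and 0.073 m and z of block_c1 in the frame of rest_top between -0.004 and 0.004 m and x of block_c2 in the frame of rest_top between -0.0455 and 0.0455 m and y of block_c2 in the frame of rest_top between -0.073 and 0.073 m and z of block_c2 in the frame of rest_top between -0.004 and 0.004 m and x of block_c3 in the frame of rest_top between -0.0455 and 0.0455 m and y of block_c3 in the frame of rest_top between -0.073 and 0.073 m and z of block_c3 in the frame of rest_top between -0.004 and 0.004 m and x of locket0 in the frame of block between -0.0185 and 0.0185 m and y of locket0 in the frame of block between -0.0485 and 0.0485 m and z of locket0 in the frame of block between 0.0215 and 0.0275 m and angle between the z axis of each of locket0, locket1, locket2, locket3 and the z axis of block, either way round below 0.12 rad and x of locket1 in the frame of block between -0.0185 and 0.0185 m and y of locket1 in the frame of block between -0.0485 and 0.0485 m and z of locket1 in the frame of block between 0.0215 and 0.0275 m and x of locket2 in the frame of block between -0.0185 and 0.0185 m and y of locket2 in the frame of block between -0.0485 and 0.0485 m and z of locket2 in the frame of block between 0.0215 and 0.0275 m and x of locket3 in the frame of block between -0.0185 and 0.0185 m and y of locket3 in the frame of block between -0.0485 and 0.0485 m and z of locket3 in the frame of block between 0.0215 and 0.0275 m and linear speed of each of pot, block, locket0, locket1, locket2, locket3 below 0.02 m/s); the robot touches nothing.
It fails at once if the pot is tipped over (angle between pot's own z axis and vertical above 0.9 rad).
It fails at once if a bystander on the bench is moved more than 40 mm (distance of any of dish, cab0, cab1, tweezers, loupe, needle_file from where it was at the start of the episode above 0.04 m).
Of locket0, locket1, locket2, locket3 only 3 to 4 are there at a start; the rules pass over those that are not, and their reading is None.
At some moment in a run one of pot may be knocked a few centimetres aside while the robot is not near it.
Once in a run the grip may slacken for a moment while it holds something.
It also fails if it takes over 210 s, if anything falls off the work surface, if the arm or the gripper's body presses on something with over 40 N, if the wrist force passes 120 N, or if a joint passes its speed limit or range.

## Working session

There is one attempt and no reset: what is moved stays moved. The work goes in short steps, Python scripts to look and compute and a tool call to move; the robot and the scene stay as the last step left them, time stands still between calls to the robot, and variables do not carry over. Pictures are saved under pics/ and viewed, and the job is handed in when it is done.

Besides the shell and the picture viewer there is one more tool, called in YAML: its name, and indented under it one key for each argument. step_arm: Moves the arm, as the interface text tells. Its arguments: {"type":"object","properties":{"plan":{"type":"array"},"grip_force":{"type":"number"}},"required":["plan"]}

```bash
ls; mkdir -p pics; cat > h.py <<'E'
import numpy as np, cv2
from cell import ctrl
from scipy.spatial.transform import Rotation as R
def snap(n,f=None):
    st=ctrl.get_state()
    im,d=ctrl.snapshot(n)
    p=ctrl.camera_params(n)
    if f: cv2.imwrite('pics/%s.png'%f,im)
    np.savez('last_%s.npz'%n,im=im,d=d,pos=st['eef_pos'],rot=st['ee_rot'])
    return im,d,p,st
def cam2world(p,st):
    if 'hand_eye' in p:
        q=st['ee_rot'];T=np.eye(4);T[:3,:3]=R.from_quat([q[1],q[2],q[3],q[0]]).as_matrix();T[:3,3]=st['eef_pos']
        return T@np.array(p['hand_eye'])
    T=np.eye(4);T[:3,:3]=R.from_rotvec(np.array(p['rvec']).ravel()).as_matrix();T[:3,3]=np.array(p['tvec']).ravel()
    return np.linalg.inv(T)
def cloud(d,p,st):
    h,w=d.shape;f=h/2/np.tan(np.radians(p['fov_y'])/2)
    u,v=np.meshgrid(np.arange(w),np.arange(h))
    P=np.stack([(u-p['cx'])/f*d,(v-p['cy'])/f*d,d,np.ones_like(d)],-1)
    W=(P@cam2world(p,st).T)[...,:3]
    W[d<=0]=np.nan
    return W
def big(im,u0,u1,v0,v1,s,f):
    cv2.imwrite('pics/%s.png'%f,cv2.resize(im[v0:v1,u0:u1],None,fx=s,fy=s,interpolation=cv2.INTER_CUBIC))
E
python3 - <<'E'
from h import *
for n in ('scene','top'):
    im,d,p,st=snap(n,n+'0'); print(n,p)
print(ctrl.camera_params('wrist')); print(ctrl.get_state())
E
```

```text
pics
scene {'fov_y': 56.02154537693648, 'cx': 278.37463089119933, 'cy': 212.85738364722351, 'rvec': array([ 0.87772494,  2.7053949 , -0.80350718]), 'tvec': array([ 0.45581494, -0.19233275,  1.2341354 ])}
top {'fov_y': 55.43152336299118, 'cx': 274.75079139030305, 'cy': 213.76405188309425, 'rvec': array([ 2.13523551, -2.16679374,  0.0815453 ]), 'tvec': array([-0.00794164,  0.58225809,  1.07653047])}
{'fov_y': 70.95395817897105, 'cx': 283.9837387793657, 'cy': 209.94145693480303, 'hand_eye': array([[-1.15314923e-04, -9.49040600e-01, -3.15153812e-01,
         8.30665222e-02],
       [ 9.99999420e-01,  2.28165680e-04, -1.05298853e-03,
         5.95210130e-04],
       [ 1.07123615e-03, -3.15153751e-01,  9.49040023e-01,
        -1.42870115e-01],
       [ 0.00000000e+00,  0.00000000e+00,  0.00000000e+00,
         1.00000000e+00]])}
{'time_s': 0.1, 'joints': array([ 1.06402559,  0.46833491, -0.01156811,  1.6035201 ,  0.00600297,
        1.07140064, -0.05629282]), 'joint_vel': array([-0.00065132, -0.00190995, -0.00142347, -0.00200344, -0.0003673 ,
       -0.00208342,  0.00045002]), 'joint_torque': array([ 5.67787010e-04, -5.33519840e+01,  2.14021769e-02, -2.51964211e+01,
        1.15027546e-02,  4.30403088e-03,  2.35663538e-05]), 'eef_pos': array([ 0.29045929, -0.58093603,  0.23040858]), 'ee_rot': array([-7.74557563e-04,  9.73244504e-01,  2.29770475e-01, -2.52186832e-04]), 'ft_force': array([-0.14640259, -0.39193252, -0.37035091]), 'ft_torque': array([-0.01033053, -0.03819844, -0.07830698]), 'gripper_width': 1.005567030647582}
```

View pics/scene0.png

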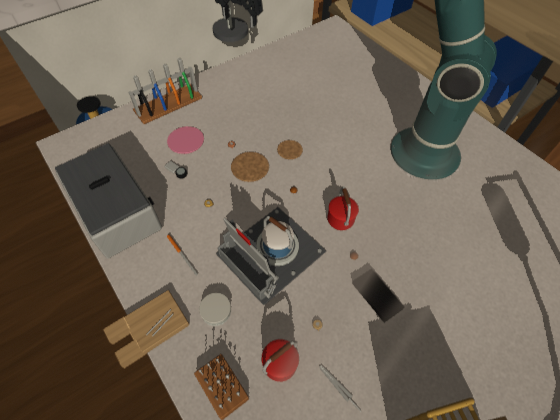

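View pics/top0.png

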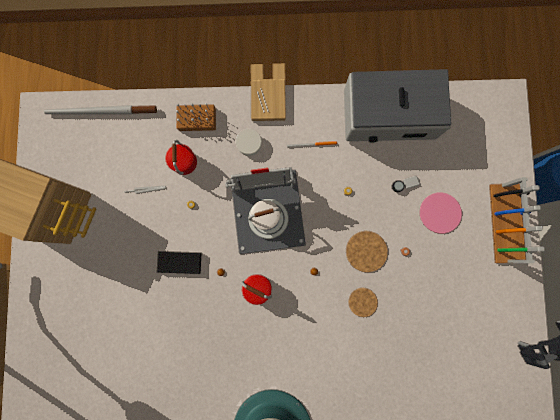

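Pot: the blue/white one at top(268,217); red look-alikes at (181,158) and (257,290) are excluded. Cork mats: (367,251) is the larger, (363,302) the smaller, pink is at (441,213). Next I zoom in on the small round things.

```bash
python3 - <<'E'
from h import *
z=np.load('last_top.npz'); im,d=z['im'],z['d']
p=ctrl.camera_params('top');W=cloud(d,p,None)
tiles=[]
for (u,v) in [(221,272),(314,271),(405,252),(348,191),(192,204),(268,217)]:
    s=12 if u!=268 else 40
    tiles.append(cv2.resize(im[v-s:v+s,u-s:u+s],(250,250),interpolation=cv2.INTER_CUBIC))
    print((u,v),W[v,u].round(4), np.nanmax(W[v-6:v+6,u-6:u+6,2]).round(4))
cv2.imwrite('pics/small.png',np.vstack([np.hstack(tiles[:3]),np.hstack(tiles[3:])]))
z=np.load('last_scene.npz'); ims=z['im']
t=[cv2.resize(ims[v-12:v+12,u-12:u+12],(250,250),interpolation=cv2.INTER_CUBIC) for u,v in [(232,144),(294,190),(354,255),(208,203),(317,323)]]
t.append(t[0]*0)
cv2.imwrite('pics/small2.png',np.vstack([np.hstack(t[:3]),np.hstack(t[3:])]))
for m,(u,v) in dict(mat=(367,251),mat2=(363,302),block=(180,262)).items(): print(m,W[v,u].round(4))
big(im,215,325,150,265,5,'st')
E
```

```text
(221, 272) [0.4231 0.1371 0.0064] 0.0132
(314, 271) [ 0.423  -0.1226  0.0106] 0.0122
(405, 252) [ 0.4721 -0.3749  0.01  ] 0.0124
(348, 191) [ 0.6461 -0.2241  0.0074] 0.0123
(192, 204) [0.617  0.2211 0.0047] 0.0126
(268, 217) [ 5.678e-01 -3.000e-04  8.650e-02] 0.1382
mat [ 0.4763 -0.272   0.0031]
mat2 [ 0.3363 -0.2561  0.0011]
block [0.4525 0.2505 0.0166]
```

View pics/small.png

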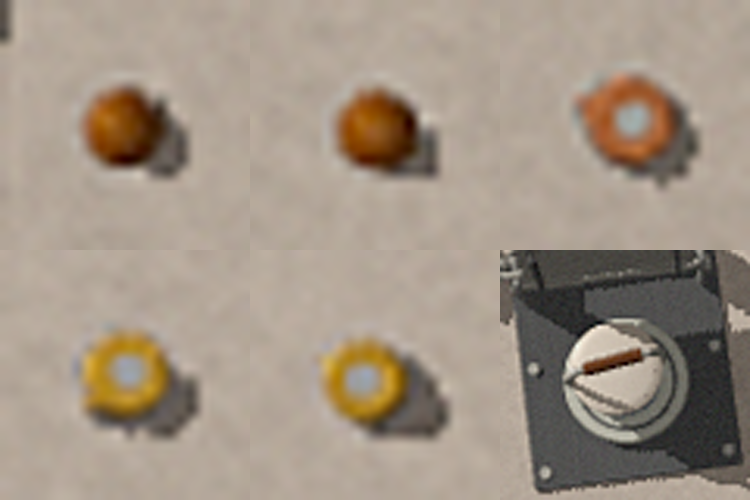

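View pics/small2.png

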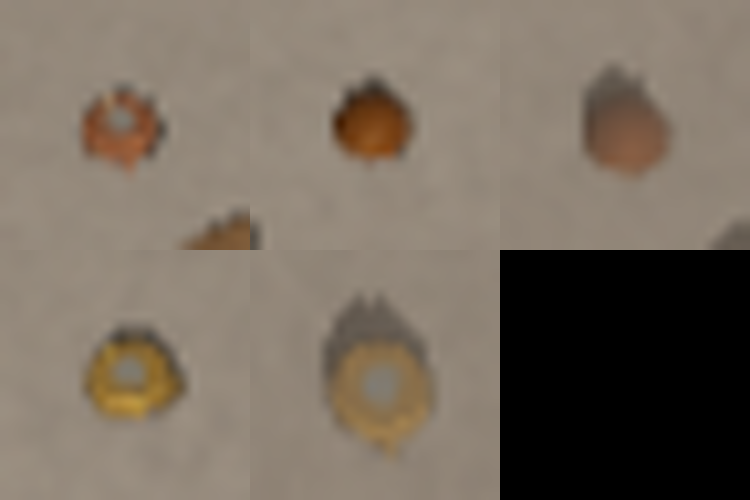

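View pics/st.png

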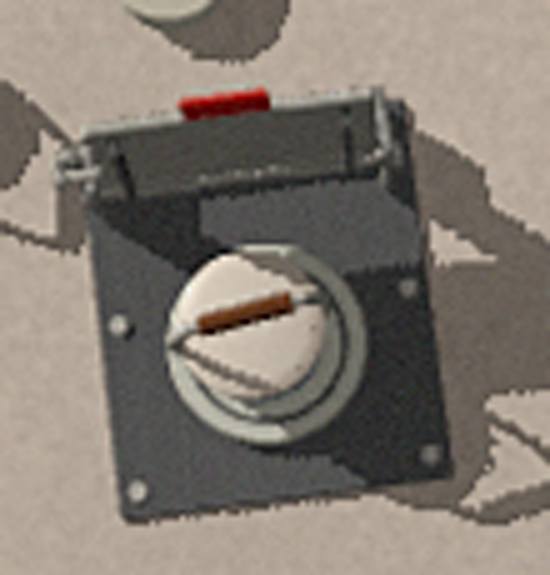

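Three lockets with flat faces and lugs: copper (405,252), brass (348,191) and brass (192,204). The plain domes at (221,272) and (314,271) are the amber stones. The pot is blue/white, and its bail grip is visible. Now measuring the poses.

```bash
python3 - <<'E'
from h import *
for n in ('top','scene'):
    z=np.load('last_%s.npz'%n); im,d=z['im'],z['d']
    p=ctrl.camera_params(n);W=cloud(d,p,None)
    hsv=cv2.cvtColor(im,cv2.COLOR_BGR2HSV)
    X=W.reshape(-1,3);H=hsv.reshape(-1,3).astype(int)
    print(n,'bench z',np.nanmedian(X[(abs(X[:,0]-.45)<.05)&(abs(X[:,1]+.1)<.05),2]))
    # grip
    near=(abs(X[:,0]-.57)<.06)&(abs(X[:,1])<.06)
    m=near&(X[:,2]>.12)&(X[:,2]<.15)&(H[:,1]>120)
    g=X[m]; c=g.mean(0); 
    if len(g)>3:
        pc=cv2.PCACompute(g[:,:2].astype(np.float32),None)[1][0]; print('grip',len(g),c, g.max(0),pc, np.ptp((g[:,:2]-c[:2])@pc))
    # cover
    m=near&(X[:,2]>.075)&(X[:,2]<.095)&(H[:,1]<70)&(H[:,2]>140)
    if m.sum()>5:
        cc,r=cv2.minEnclosingCircle(X[m][:,:2].astype(np.float32)); print('cover',m.sum(),cc,r,np.median(X[m][:,2]))
    # stand top ring
    m=(abs(X[:,0]-.57)<.1)&(abs(X[:,1])<.1)&(X[:,2]>.016)&(X[:,2]<.024)
    cc,r=cv2.minEnclosingCircle(X[m][:,:2].astype(np.float32)); print('stand',m.sum(),cc,r)
    # cheeks/stiffener, red tab
    tab=(abs(X[:,0]-.67)<.1)&(abs(X[:,1])<.12)&(X[:,2]>.15)&(H[:,1]>150)&((H[:,0]<8)|(H[:,0]>172))
    t=X[tab]; print('tab',len(t),t.mean(0) if len(t) else None,t.min(0) if len(t) else None,t.max(0) if len(t) else None)
    leaf=(abs(X[:,0]-.67)<.1)&(abs(X[:,1])<.12)&(X[:,2]>.155)&(X[:,2]<.185)&(H[:,1]<100)
    t=X[leaf]
    if len(t)>10:
        pc=cv2.PCACompute(t[:,:2].astype(np.float32),None)[1][0]; print('leaf',len(t),t.mean(0),t.min(0),t.max(0),'yaw',np.arctan2(-pc[0],pc[1])%np.pi)
    # plate
    m=(abs(X[:,0]-.57)<.15)&(abs(X[:,1])<.15)&(X[:,2]>.0035)&(X[:,2]<.10)&(H[:,2]<150)&(H[:,1]<80)
    mm=cv2.morphologyEx((m.reshape(420,560)*255).astype(np.uint8),cv2.MORPH_OPEN,np.ones((3,3)))>0
    k=mm.reshape(-1)&(X[:,2]<.009)
    if k.sum()>10: print('plate rect',cv2.minAreaRect(X[k][:,:2].astype(np.float32)))
    # cork
    m=(H[:,0]>5)&(H[:,0]<25)&(H[:,1]>70)&(abs(X[:,0]-.47)<.09)&(abs(X[:,1]+.27)<.09)
    pts=X[m][:,:2].astype(np.float32); print('mat',cv2.minEnclosingCircle(pts),cv2.minAreaRect(pts))
    # block
    m=(H[:,2]<60)&(abs(X[:,0]-.45)<.06)&(abs(X[:,1]-.25)<.1)&(X[:,2]>.012)
    pts=X[m][:,:2].astype(np.float32)
    if len(pts): print('block',cv2.minAreaRect(pts))
    for (a,b) in [(.472,-.375),(.646,-.224),(.617,.221)]:
        m=(abs(X[:,0]-a)<.025)&(abs(X[:,1]-b)<.025)&(X[:,2]>.005)
        pts=X[m][:,:2].astype(np.float32)
        if len(pts): print('lk',len(pts),cv2.minEnclosingCircle(pts),X[m].mean(0),np.median(X[m][:,2]))
E
```

```text
top bench z -0.00041455625269271046
grip 66 [0.57452966 0.00836136 0.13401942] [0.58330401 0.03050516 0.13818424] [-0.2563657  0.9665798] 0.046182380261957284
cover 467 (0.5758982300758362, 0.009960608556866646) 0.039284784346818924 0.08457335007976852
stand 478 (0.607574462890625, 0.009968194179236889) 0.09151078760623932
tab 64 [0.6721959  0.01375115 0.18027217] [ 0.66774506 -0.00628561  0.16469845] [0.67690387 0.03487268 0.19029009]
leaf 209 [0.66932258 0.01499754 0.16416486] [ 0.65144129 -0.05476564  0.15511225] [0.68221245 0.08596196 0.18406964] yaw 0.10990747
plate rect ((0.5865922570228577, 0.004752784967422485), (0.20371676981449127, 0.1883508563041687), 6.112070560455322)
mat ((0.4764309823513031, -0.2711403965950012), 0.05943983048200607) ((0.47612765431404114, -0.2700675129890442), (0.11581838130950928, 0.11431234329938889), 37.513710021972656)
block ((0.45252346992492676, 0.2551259994506836), (0.11954067647457123, 0.058818355202674866), 87.42528533935547)
lk 59 ((0.47370290756225586, -0.36851203441619873), 0.01916607655584812) [ 0.47527802 -0.37489684  0.00796074] 0.00780
[... 945 characters left out ...]
6.6375956535339355)
mat ((0.4758010506629944, -0.26658013463020325), 0.05966949462890625) ((0.47715213894844055, -0.26722729206085205), (0.11440352350473404, 0.11276073753833771), 86.8172836303711)
block ((0.4542762041091919, 0.2667213976383209), (0.10105906426906586, 0.0610954575240612), 87.64409637451172)
lk 27 ((0.47567564249038696, -0.37277528643608093), 0.011037981137633324) [ 0.47390301 -0.37308559  0.00784989] 0.007791324781521891
lk 47 ((0.6477444171905518, -0.22061531245708466), 0.012189163826406002) [ 0.64832113 -0.22021327  0.0080675 ] 0.007931235371507528
lk 77 ((0.6182764768600464, 0.2272905856370926), 0.012157218530774117) [0.61740136 0.22717857 0.00784823] 0.007794349348380081
```

```bash
cat >> h.py <<'E'
def Rst(st):
    q=st['ee_rot'];return R.from_quat([q[1],q[2],q[3],q[0]])
def Rdown(psi): # tool z down, tool x at azimuth psi
    x=np.array([np.cos(psi),np.sin(psi),0]);z=np.array([0,0,-1.]);return R.from_matrix(np.stack([x,np.cross(z,x),z],1))
def go(target,rot=None,vmax=.04,wmax=.12):
    """rows in tool axes to the target from measured pose (straight line); rot = Rotation target"""
    st=ctrl.get_state();p=np.array(st['eef_pos']);r=Rst(st)
    rot=r if rot is None else rot
    if not isinstance(rot,R): rot=Rdown(rot)
    target=np.array(target)
    rv=(r.inv()*rot).as_rotvec()
    n=int(max(np.ceil(np.linalg.norm(target-p)/vmax),np.ceil(np.linalg.norm(rv)/wmax),1))
    step=R.from_rotvec((rv/n).round(3));out=[]
    cp,cr=p.copy(),r
    for i in range(n):
        want=p+(target-p)*(i+1)/n
        t=cr.inv().apply(want-cp).round(3)
        out.append((*t,*(rv/n).round(3)))
        cp=cp+cr.apply(t);cr=cr*step
    print('t',round(st['time_s'],2),'rows',n,'end',cp.round(4))
    for o in out: print(' '.join('%g'%v for v in o))
def say():
    st=ctrl.get_state();r=Rst(st).as_matrix()
    print('t',round(st['time_s'],2),'pos',np.round(st['eef_pos'],4),'psi',np.round(np.arctan2(r[1,0],r[0,0]),3),'tilt',np.round(np.arccos(-r[2,2]),3),'F',np.round(st['ft_force'],2),'w',round(st['gripper_width'],3),'j',np.round(st['joints'],2))
E
python3 -c "
from h import *
say(); go([.576,.010,.25],.245+np.pi/2)"
```

```text
t 0.1 pos [ 0.2905 -0.5809  0.2304] psi 0.464 tilt 0.002 F [-0.15 -0.39 -0.37] w 1.006 j [ 1.06  0.47 -0.01  1.6   0.01  1.07 -0.06]
t 0.1 rows 17 end [0.5763 0.0102 0.25  ]
0.031 -0.024 -0.001 -0 -0 -0.08
0.032 -0.021 -0.001 -0 -0 -0.08
0.034 -0.018 -0.001 -0 -0 -0.08
0.035 -0.016 -0.001 -0 -0 -0.08
0.037 -0.013 -0.002 -0 -0 -0.08
0.037 -0.009 -0.001 -0 -0 -0.08
0.038 -0.007 -0.001 -0 -0 -0.08
0.038 -0.004 -0.001 -0 -0 -0.08
0.039 -0.001 -0.001 -0 -0 -0.08
0.038 0.003 -0.001 -0 -0 -0.08
0.039 0.005 -0.001 -0 -0 -0.08
0.037 0.009 -0.001 -0 -0 -0.08
0.037 0.011 -0.002 -0 -0 -0.08
0.036 0.015 -0.001 -0 -0 -0.08
0.034 0.017 -0.001 -0 -0 -0.08
0.033 0.02 -0.001 -0 -0 -0.08
0.032 0.023 -0.001 -0 -0 -0.08
```

step_arm:
  plan:
    - {"tx":0.031,"ty":-0.024,"tz":-0.001,"rz":-0.08}
    - {"tx":0.032,"ty":-0.021,"tz":-0.001,"rz":-0.08}
    - {"tx":0.034,"ty":-0.018,"tz":-0.001,"rz":-0.08}
    - {"tx":0.035,"ty":-0.016,"tz":-0.001,"rz":-0.08}
    - {"tx":0.037,"ty":-0.013,"tz":-0.002,"rz":-0.08}

```text
invalid input at $.plan[0]: expected keys tx, ty, tz, rx, ry, rz, gripper
```

step_arm:
  plan:
    - {"tx":0.037,"ty":-0.009,"tz":-0.001,"rz":-0.08}
    - {"tx":0.038,"ty":-0.007,"tz":-0.001,"rz":-0.08}
    - {"tx":0.038,"ty":-0.004,"tz":-0.001,"rz":-0.08}
    - {"tx":0.039,"ty":-0.001,"tz":-0.001,"rz":-0.08}
    - {"tx":0.038,"ty":0.003,"tz":-0.001,"rz":-0.08}

```text
invalid input at $.plan[0]: expected keys tx, ty, tz, rx, ry, rz, gripper
```

step_arm:
  plan:
    - {"tx":0.039,"ty":0.005,"tz":-0.001,"rz":-0.08}
    - {"tx":0.037,"ty":0.009,"tz":-0.001,"rz":-0.08}
    - {"tx":0.037,"ty":0.011,"tz":-0.002,"rz":-0.08}
    - {"tx":0.036,"ty":0.015,"tz":-0.001,"rz":-0.08}
    - {"tx":0.034,"ty":0.017,"tz":-0.001,"rz":-0.08}

```text
invalid input at $.plan[0]: expected keys tx, ty, tz, rx, ry, rz, gripper
```

step_arm:
  plan:
    - {"tx":0.033,"ty":0.02,"tz":-0.001,"rz":-0.08}
    - {"tx":0.032,"ty":0.023,"tz":-0.001,"rz":-0.08}
    - {"gripper":0.05}
    - {"gripper":0.05}

```text
invalid input at $.plan[0]: expected keys tx, ty, tz, rx, ry, rz, gripper
```

```bash
python3 -c "
from h import *
say(); im,d,p,st=snap('wrist','w1'); W=cloud(d,p,st)
X=W.reshape(-1,3);H=cv2.cvtColor(im,cv2.COLOR_BGR2HSV).reshape(-1,3)
m=(abs(X[:,0]-.576)<.04)&(abs(X[:,1]-.01)<.05)&(X[:,2]>.12)&(X[:,2]<.145)
g=X[m];pc=cv2.PCACompute(g[:,:2].astype(np.float32),None)[1][0];print(len(g),g.mean(0),g.min(0),g.max(0),pc)
g=X[m&(H[:,1]>110)];pc=cv2.PCACompute(g[:,:2].astype(np.float32),None)[1][0];print(len(g),g.mean(0),g.min(0),g.max(0),pc)
go([.576,.010,.112],.245+np.pi/2)
"
```

```text
t 0.1 pos [ 0.2905 -0.5809  0.2304] psi 0.464 tilt 0.002 F [-0.15 -0.39 -0.37] w 1.006 j [ 1.06  0.47 -0.01  1.6   0.01  1.07 -0.06]Traceback (most recent call last):
  File "<string>", line 6, in <module>
    g=X[m];pc=cv2.PCACompute(g[:,:2].astype(np.float32),None)[1][0];print(len(g),g.mean(0),g.min(0),g.max(0),pc)
              ~~~~~~~~~~~~~~^^^^^^^^^^^^^^^^^^^^^^^^^^^^^^^^^
cv2.error: OpenCV(4.12.0) /io/opencv/modules/core/src/matmul.dispatch.cpp:788: error: (-215:Assertion failed) nsamples > 0 in function 'calcCovarMatrix'
```

View pics/w1.png

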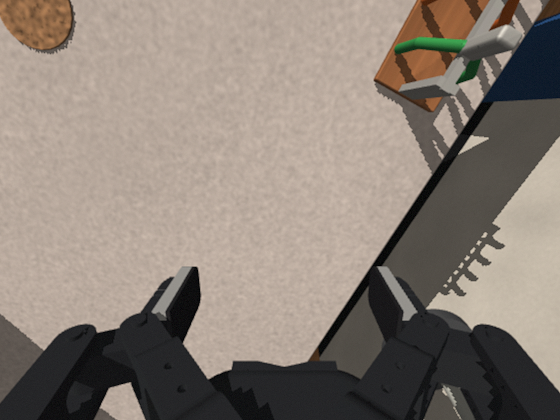

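The plan was refused: every row needs all seven keys. The picture shows the gripper still at its start, fingers around (180,300) and (390,300).

step_arm:
  plan:
    - {"tx":0.031,"ty":-0.024,"tz":-0.001,"rx":0,"ry":0,"rz":-0.08,"gripper":0.085}
    - {"tx":0.032,"ty":-0.021,"tz":-0.001,"rx":0,"ry":0,"rz":-0.08,"gripper":0.085}
    - {"tx":0.034,"ty":-0.018,"tz":-0.001,"rx":0,"ry":0,"rz":-0.08,"gripper":0.085}
    - {"tx":0.035,"ty":-0.016,"tz":-0.001,"rx":0,"ry":0,"rz":-0.08,"gripper":0.085}
    - {"tx":0.037,"ty":-0.013,"tz":-0.002,"rx":0,"ry":0,"rz":-0.08,"gripper":0.085}

```text
time_s: 0.57
eef_pos: [0.3748, -0.4051, 0.237]
ee_rot: [-0.0, 0.907, 0.42, -0.0]
ft_force: [1.2, 0.1, -0.2]
gripper_width: 0.998
```

step_arm:
  plan:
    - {"tx":0.037,"ty":-0.009,"tz":-0.001,"rx":0,"ry":0,"rz":-0.08,"gripper":0.085}
    - {"tx":0.038,"ty":-0.007,"tz":-0.001,"rx":0,"ry":0,"rz":-0.08,"gripper":0.085}
    - {"tx":0.038,"ty":-0.004,"tz":-0.001,"rx":0,"ry":0,"rz":-0.08,"gripper":0.085}
    - {"tx":0.039,"ty":-0.001,"tz":-0.001,"rx":0,"ry":0,"rz":-0.08,"gripper":0.085}
    - {"tx":0.038,"ty":0.003,"tz":-0.001,"rx":0,"ry":0,"rz":-0.08,"gripper":0.085}

```text
time_s: 0.98
eef_pos: [0.4589, -0.2322, 0.2424]
ee_rot: [0.0, 0.806, 0.592, -0.0]
ft_force: [0.7, -0.4, 0.1]
gripper_width: 0.993
```

step_arm:
  plan:
    - {"tx":0.039,"ty":0.005,"tz":-0.001,"rx":0,"ry":0,"rz":-0.08,"gripper":0.085}
    - {"tx":0.037,"ty":0.009,"tz":-0.001,"rx":0,"ry":0,"rz":-0.08,"gripper":0.085}
    - {"tx":0.037,"ty":0.011,"tz":-0.002,"rx":0,"ry":0,"rz":-0.08,"gripper":0.085}
    - {"tx":0.036,"ty":0.015,"tz":-0.001,"rx":0,"ry":0,"rz":-0.08,"gripper":0.085}
    - {"tx":0.034,"ty":0.017,"tz":-0.001,"rx":0,"ry":0,"rz":-0.08,"gripper":0.085}

```text
time_s: 1.4
eef_pos: [0.543, -0.0585, 0.2484]
ee_rot: [0.0, 0.672, 0.741, -0.0]
ft_force: [1.5, -0.2, 0.8]
gripper_width: 0.996
```

step_arm:
  plan:
    - {"tx":0.033,"ty":0.02,"tz":-0.001,"rx":0,"ry":0,"rz":-0.08,"gripper":0.05}
    - {"tx":0.032,"ty":0.023,"tz":-0.001,"rx":0,"ry":0,"rz":-0.08,"gripper":0.05}
    - {"tx":0,"ty":0,"tz":0,"rx":0,"ry":0,"rz":0,"gripper":0.05}
    - {"tx":0,"ty":0,"tz":0,"rx":0,"ry":0,"rz":0,"gripper":0.05}

```text
time_s: 1.73
eef_pos: [0.5767, 0.0128, 0.2499]
ee_rot: [-0.001, 0.61, 0.792, 0.0]
ft_force: [-0.6, -1.5, 0.8]
gripper_width: 0.586
```

```bash
sed -i "s/    for o in out: print.*/    for o in out: print('{'+','.join('\"%s\":%g'%(k,v+0) for k,v in zip(('tx','ty','tz','rx','ry','rz'),o))+',\"gripper\":'+str(grip)+'}')/; s/vmax=.04,wmax=.12):/grip='G',vmax=.04,wmax=.12):/" h.py
python3 -c "
from h import *
say(); im,d,p,st=snap('wrist','w2'); W=cloud(d,p,st)
X=W.reshape(-1,3);H=cv2.cvtColor(im,cv2.COLOR_BGR2HSV).reshape(-1,3)
m=(abs(X[:,0]-.576)<.04)&(abs(X[:,1]-.01)<.05)&(X[:,2]>.12)&(X[:,2]<.145)
g=X[m];pc=cv2.PCACompute(g[:,:2].astype(np.float32),None)[1][0];print(len(g),g.mean(0),g.min(0),g.max(0),pc)
g=X[m&(H[:,1]>110)];pc=cv2.PCACompute(g[:,:2].astype(np.float32),None)[1][0];print(len(g),g.mean(0),g.min(0),g.max(0),pc)
go([.576,.010,.112],.245+np.pi/2,.05)
"
```

```text
t 1.73 pos [0.5767 0.0128 0.2499] psi 1.829 tilt 0.001 F [-0.63 -1.53  0.8 ] w 0.586 j [ 0.34  0.39 -0.53  1.74  0.22  1.08 -0.01]
812 [0.57628583 0.01418792 0.13362718] [ 0.56540422 -0.02308161  0.12007563] [0.58827384 0.04745621 0.1372252 ] [-0.24649726  0.96914345]
549 [0.57763846 0.01019894 0.13497355] [ 0.56735864 -0.01483356  0.13140064] [0.58827384 0.03410142 0.1372252 ] [-0.25056124  0.96810067]
t 1.78 rows 4 end [0.5762 0.0104 0.1117]
{"tx":0,"ty":0,"tz":0.034,"rx":0,"ry":0,"rz":0.002,"gripper":0.05}
{"tx":0,"ty":0,"tz":0.035,"rx":0,"ry":0,"rz":0.002,"gripper":0.05}
{"tx":0,"ty":0,"tz":0.034,"rx":0,"ry":0,"rz":0.002,"gripper":0.05}
{"tx":0,"ty":0,"tz":0.035,"rx":0,"ry":0,"rz":0.002,"gripper":0.05}
```

View pics/w2.png

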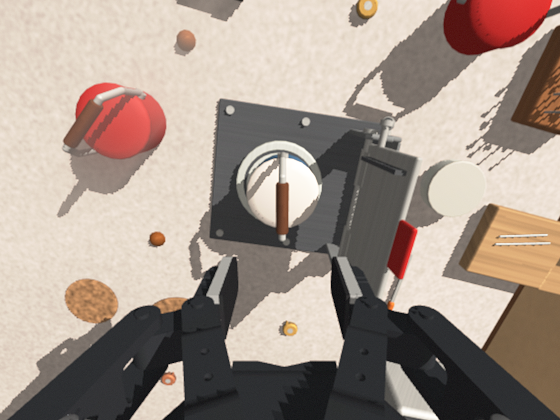

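The wrist view confirms the grip bar at (282,210), aligned between the fingers. Descending.

step_arm:
  plan:
    - {"tx":0,"ty":0.001,"tz":0.034,"rx":0,"ry":0,"rz":0,"gripper":0.05}
    - {"tx":0,"ty":0,"tz":0.035,"rx":0,"ry":0,"rz":0,"gripper":0.05}
    - {"tx":0,"ty":0,"tz":0.034,"rx":0,"ry":0,"rz":0,"gripper":0.05}
    - {"tx":0,"ty":0,"tz":0.035,"rx":0,"ry":0,"rz":0,"gripper":0.05}
    - {"tx":0,"ty":0,"tz":0,"rx":0,"ry":0,"rz":0,"gripper":0.05}

```text
time_s: 2.2
eef_pos: [0.5722, 0.007, 0.1058]
ee_rot: [-0.005, 0.614, 0.79, -0.004]
ft_force: [-1.8, -0.2, 0.3]
gripper_width: 0.581
```

step_arm:
  plan:
    - {"tx":0,"ty":0,"tz":0,"rx":0,"ry":0,"rz":0,"gripper":0}
    - {"tx":0,"ty":0,"tz":0,"rx":0,"ry":0,"rz":0,"gripper":0}
    - {"tx":0,"ty":0,"tz":0,"rx":0,"ry":0,"rz":0,"gripper":0}
    - {"tx":0,"ty":0,"tz":0,"rx":0,"ry":0,"rz":0,"gripper":0}
    - {"tx":0,"ty":0,"tz":0,"rx":0,"ry":0,"rz":0,"gripper":0}
  grip_force: 80

```text
time_s: 2.62
eef_pos: [0.5788, 0.0098, 0.115]
ee_rot: [0.002, 0.612, 0.79, 0.001]
ft_force: [-2.1, -0.5, 7.6]
gripper_width: 0.11
```

```bash
python3 -c "
from h import *
say(); snap('wrist','w3')"
```

```text
t 2.62 pos [0.5788 0.0098 0.115 ] psi 1.823 tilt 0.004 F [-2.07 -0.47  7.58] w 0.11 j [ 0.29  0.55 -0.47  1.85  0.33  0.82 -0.1 ]
```

View pics/w3.png

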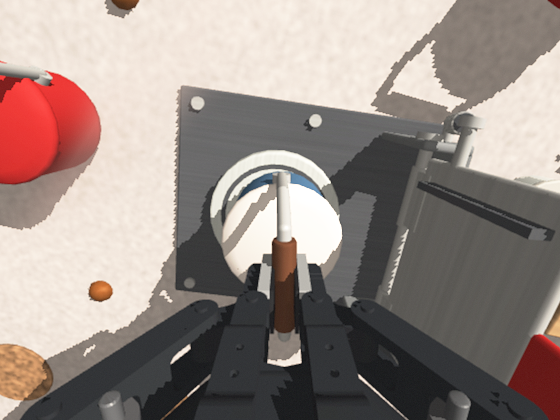

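step_arm:
  plan:
    - {"tx":0,"ty":0,"tz":-0.01,"rx":0,"ry":0,"rz":0,"gripper":0}
    - {"tx":0,"ty":0,"tz":-0.02,"rx":0,"ry":0,"rz":0,"gripper":0}
    - {"tx":0,"ty":0,"tz":-0.02,"rx":0,"ry":0,"rz":0,"gripper":0}
    - {"tx":0,"ty":0,"tz":-0.015,"rx":0,"ry":0,"rz":0,"gripper":0}
    - {"tx":0,"ty":0,"tz":-0.005,"rx":0,"ry":0,"rz":0,"gripper":0}

```text
time_s: 3.08
eef_pos: [0.5788, 0.0103, 0.1854]
ee_rot: [0.002, 0.612, 0.791, 0.001]
ft_force: [0.8, -1.4, -4.5]
gripper_width: 0.11
```

```bash
python3 -c "
from h import *
say(); snap('wrist','w4');go([.4765,-.269,.185],1.2,0,vmax=.025)"
```

```text
t 3.08 pos [0.5788 0.0103 0.1854] psi 1.824 tilt 0.004 F [ 0.77 -1.36 -4.53] w 0.11 j [ 0.32  0.46 -0.51  1.8   0.27  0.95 -0.05]
t 3.13 rows 12 end [ 0.4768 -0.2693  0.1847]
{"tx":-0.02,"ty":-0.014,"tz":0,"rx":0,"ry":0,"rz":0.052,"gripper":0}
{"tx":-0.022,"ty":-0.013,"tz":0,"rx":0,"ry":0,"rz":0.052,"gripper":0}
{"tx":-0.021,"ty":-0.012,"tz":0,"rx":0,"ry":0,"rz":0.052,"gripper":0}
{"tx":-0.023,"ty":-0.011,"tz":0,"rx":0,"ry":0,"rz":0.052,"gripper":0}
{"tx":-0.022,"ty":-0.009,"tz":0,"rx":0,"ry":0,"rz":0.052,"gripper":0}
{"tx":-0.024,"ty":-0.009,"tz":0,"rx":0,"ry":0,"rz":0.052,"gripper":0}
{"tx":-0.023,"ty":-0.007,"tz":0,"rx":0,"ry":0,"rz":0.052,"gripper":0}
{"tx":-0.025,"ty":-0.006,"tz":0,"rx":0,"ry":0,"rz":0.052,"gripper":0}
{"tx":-0.024,"ty":-0.004,"tz":0,"rx":0,"ry":0,"rz":0.052,"gripper":0}
{"tx":-0.024,"ty":-0.004,"tz":0,"rx":0,"ry":0,"rz":0.052,"gripper":0}
{"tx":-0.025,"ty":-0.002,"tz":0,"rx":0,"ry":0,"rz":0.052,"gripper":0}
{"tx":-0.025,"ty":0,"tz":0,"rx":0,"ry":0,"rz":0.052,"gripper":0}
```

View pics/w4.png

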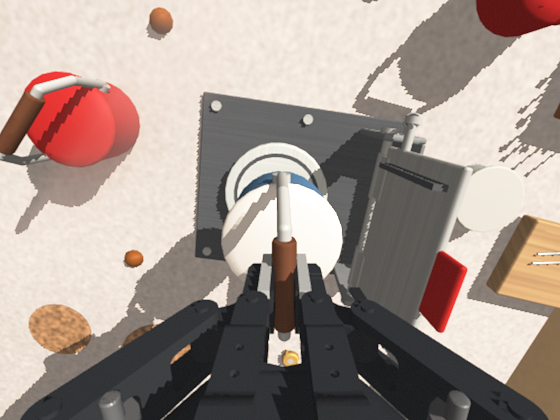

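The pot is lifted: the bar is gripped at (285,285) and the stand is visible behind it.

step_arm:
  plan:
    - {"tx":-0.02,"ty":-0.014,"tz":0,"rx":0,"ry":0,"rz":0.052,"gripper":0}
    - {"tx":-0.022,"ty":-0.013,"tz":0,"rx":0,"ry":0,"rz":0.052,"gripper":0}
    - {"tx":-0.021,"ty":-0.012,"tz":0,"rx":0,"ry":0,"rz":0.052,"gripper":0}
    - {"tx":-0.023,"ty":-0.011,"tz":0,"rx":0,"ry":0,"rz":0.052,"gripper":0}
    - {"tx":-0.022,"ty":-0.009,"tz":0,"rx":0,"ry":0,"rz":0.052,"gripper":0}

```text
time_s: 3.55
eef_pos: [0.5335, -0.1071, 0.1813]
ee_rot: [-0.001, 0.711, 0.704, -0.001]
ft_force: [0.4, -0.5, -5.2]
gripper_width: 0.109
```

step_arm:
  plan:
    - {"tx":-0.024,"ty":-0.009,"tz":0,"rx":0,"ry":0,"rz":0.052,"gripper":0}
    - {"tx":-0.023,"ty":-0.007,"tz":0,"rx":0,"ry":0,"rz":0.052,"gripper":0}
    - {"tx":-0.025,"ty":-0.006,"tz":0,"rx":0,"ry":0,"rz":0.052,"gripper":0}
    - {"tx":-0.024,"ty":-0.004,"tz":0,"rx":0,"ry":0,"rz":0.052,"gripper":0}
    - {"tx":-0.02,"ty":-0.003,"tz":0,"rx":0,"ry":0,"rz":0.052,"gripper":0}

```text
time_s: 3.97
eef_pos: [0.4923, -0.2202, 0.1814]
ee_rot: [-0.001, 0.796, 0.605, -0.001]
ft_force: [0.6, 0.2, -5.6]
gripper_width: 0.108
```

```bash
python3 -c "
from h import *
say(); im,d,p,st=snap('top','t4');W=cloud(d,p,st); big(im,280,420,160,320,4,'t4b'); im,d,p,st=snap('wrist','w5');go([.4765,-.269,.185],1.2,0,vmax=.025)
"
```

```text
t 3.97 pos [ 0.4923 -0.2202  0.1814] psi 1.3 tilt 0.002 F [ 0.61  0.23 -5.56] w 0.108 j [ 0.64  0.37 -0.35  1.9   0.16  0.9  -0.05]
t 4.07 rows 2 end [ 0.4762 -0.2686  0.1845]
{"tx":-0.024,"ty":-0.001,"tz":-0.002,"rx":-0.001,"ry":0.001,"rz":0.048,"gripper":0}
{"tx":-0.024,"ty":0,"tz":-0.001,"rx":-0.001,"ry":0.001,"rz":0.048,"gripper":0}
```

View pics/w5.png

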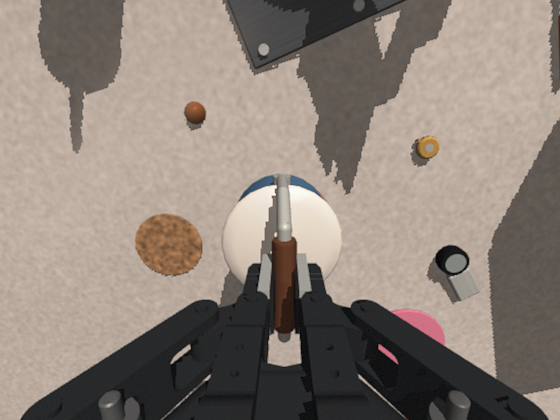

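step_arm:
  plan:
    - {"tx":-0.024,"ty":-0.001,"tz":0.0,"rx":0,"ry":0,"rz":0.05,"gripper":0}
    - {"tx":-0.024,"ty":0,"tz":0.0,"rx":0,"ry":0,"rz":0.05,"gripper":0}
    - {"tx":0,"ty":0,"tz":0,"rx":0,"ry":0,"rz":0,"gripper":0}
    - {"tx":0,"ty":0,"tz":0.025,"rx":0,"ry":0,"rz":0,"gripper":0}
    - {"tx":0,"ty":0,"tz":0.025,"rx":0,"ry":0,"rz":0,"gripper":0}

```text
time_s: 4.48
eef_pos: [0.4802, -0.2646, 0.1328]
ee_rot: [0.002, 0.825, 0.566, 0.001]
ft_force: [0.3, 0.1, -7.0]
gripper_width: 0.108
```

```bash
python3 -c "
from h import *
say(); im,d,p,st=snap('top','t5');W=cloud(d,p,st);big(im,290,430,180,310,5,'t5b'); go([.4765,-.269,.102],None,0,vmax=.02)
"
```

```text
t 4.48 pos [ 0.4802 -0.2646  0.1328] psi 1.203 tilt 0.004 F [ 0.26  0.06 -6.96] w 0.108 j [ 0.68  0.45 -0.29  1.92  0.18  0.8  -0.08]
t 4.53 rows 2 end [ 0.4761 -0.2688  0.1019]
{"tx":-0.003,"ty":0.001,"tz":0.012,"rx":0,"ry":0,"rz":0,"gripper":0}
{"tx":-0.003,"ty":0.001,"tz":0.013,"rx":0,"ry":0,"rz":0,"gripper":0}
```

View pics/t5b.png

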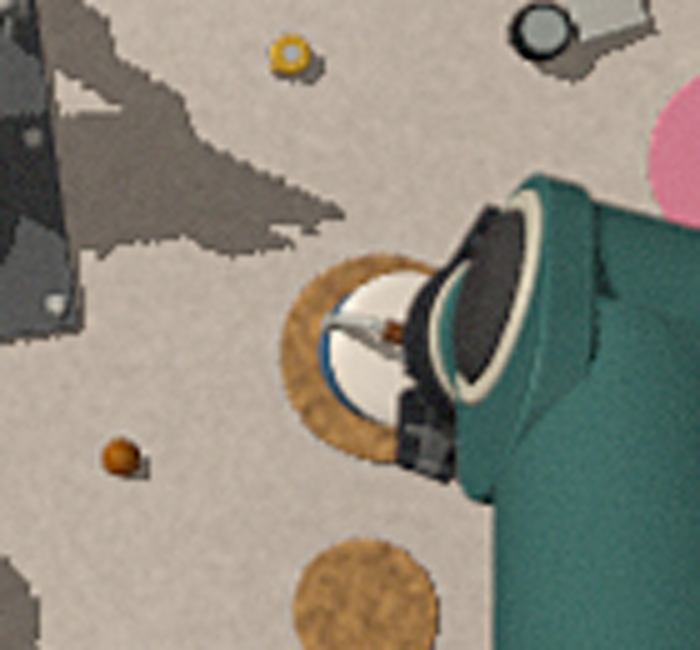

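The pot is over the large cork mat (mat centre about (385,360) in the crop). Lowering.

step_arm:
  plan:
    - {"tx":-0.003,"ty":0.001,"tz":0.012,"rx":0,"ry":0,"rz":0,"gripper":0}
    - {"tx":-0.002,"ty":0.001,"tz":0.012,"rx":0,"ry":0,"rz":0,"gripper":0}
    - {"tx":0,"ty":0,"tz":0.003,"rx":0,"ry":0,"rz":0,"gripper":0}
    - {"tx":0,"ty":0,"tz":0,"rx":0,"ry":0,"rz":0,"gripper":0}
    - {"tx":0,"ty":0,"tz":0,"rx":0,"ry":0,"rz":0,"gripper":0}

```text
time_s: 4.95
eef_pos: [0.4797, -0.2695, 0.1057]
ee_rot: [0.0, 0.824, 0.566, 0.0]
ft_force: [-0.6, 0.3, -5.7]
gripper_width: 0.113
```

```bash
python3 -c "
from h import *
say()
"
```

```text
t 4.95 pos [ 0.4797 -0.2695  0.1057] psi 1.204 tilt 0.001 F [-0.56  0.31 -5.75] w 0.113 j [ 0.68  0.49 -0.28  1.93  0.19  0.75 -0.08]
```

step_arm:
  plan:
    - {"tx":0,"ty":0.003,"tz":0.004,"rx":0,"ry":0,"rz":0,"gripper":0}
    - {"tx":0,"ty":0,"tz":0.002,"rx":0,"ry":0,"rz":0,"gripper":0}
    - {"tx":0,"ty":0,"tz":0,"rx":0,"ry":0,"rz":0,"gripper":0}
    - {"tx":0,"ty":0,"tz":0,"rx":0,"ry":0,"rz":0,"gripper":0}

```text
time_s: 5.28
eef_pos: [0.4827, -0.2708, 0.0999]
ee_rot: [0.001, 0.824, 0.566, 0.0]
ft_force: [0.9, 0.3, -2.3]
gripper_width: 0.107
```

step_arm:
  plan:
    - {"tx":0,"ty":0,"tz":0.001,"rx":0,"ry":0,"rz":0,"gripper":0}
    - {"tx":0,"ty":0,"tz":0,"rx":0,"ry":0,"rz":0,"gripper":0.02}
    - {"tx":0,"ty":0,"tz":0,"rx":0,"ry":0,"rz":0,"gripper":0.05}
    - {"tx":0,"ty":0,"tz":0,"rx":0,"ry":0,"rz":0,"gripper":0.05}
    - {"tx":0,"ty":0,"tz":0,"rx":0,"ry":0,"rz":0,"gripper":0.05}

```text
time_s: 5.7
eef_pos: [0.4822, -0.2707, 0.0985]
ee_rot: [0.0, 0.824, 0.566, 0.0]
ft_force: [1.0, -0.3, 1.5]
gripper_width: 0.584
```

step_arm:
  plan:
    - {"tx":0,"ty":0,"tz":-0.01,"rx":0,"ry":0,"rz":0,"gripper":0.05}
    - {"tx":0,"ty":0,"tz":-0.03,"rx":0,"ry":0,"rz":0,"gripper":0.05}
    - {"tx":0,"ty":0,"tz":-0.035,"rx":0,"ry":0,"rz":0,"gripper":0.05}
    - {"tx":0,"ty":0,"tz":-0.035,"rx":0,"ry":0,"rz":0,"gripper":0.05}
    - {"tx":0,"ty":0,"tz":-0.03,"rx":0,"ry":0,"rz":0,"gripper":0.05}

```text
time_s: 6.12
eef_pos: [0.4823, -0.2705, 0.2414]
ee_rot: [0.001, 0.824, 0.566, 0.0]
ft_force: [1.3, -1.1, -0.4]
gripper_width: 0.586
```

```bash
python3 -c "
from h import *
say(); im,d,p,st=snap('wrist','w6');W=cloud(d,p,st)
H=cv2.cvtColor(im,cv2.COLOR_BGR2HSV);
m=(W[...,2]>.055)&(W[...,2]<.08)&(abs(W[...,0]-.48)<.07)&(abs(W[...,1]+.27)<.07)&(H[...,1]<60)
print(m.sum(),cv2.minEnclosingCircle(W[m][:,:2].astype(np.float32)),np.median(W[m],axis=0))
m=(W[...,2]<.008)&(W[...,2]>.002)&(H[...,0]>5)&(H[...,0]<25)&(H[...,1]>70)&(abs(W[...,0]-.48)<.08)&(abs(W[...,1]+.27)<.08)
print(m.sum(),cv2.minEnclosingCircle(W[m][:,:2].astype(np.float32)))
im,d,p,st=snap('scene','s6')
"
```

```text
t 6.12 pos [ 0.4823 -0.2705  0.2414] psi 1.204 tilt 0.002 F [ 1.31 -1.11 -0.42] w 0.586 j [ 0.71  0.32 -0.32  1.82  0.12  1.02 -0.02]
3123 ((0.48401814699172974, -0.26669326424598694), 0.042147886008024216) [ 0.48537939 -0.26507739  0.07049702]
1993 ((0.47869205474853516, -0.2686838209629059), 0.05783461779356003)
```

View pics/w6.png

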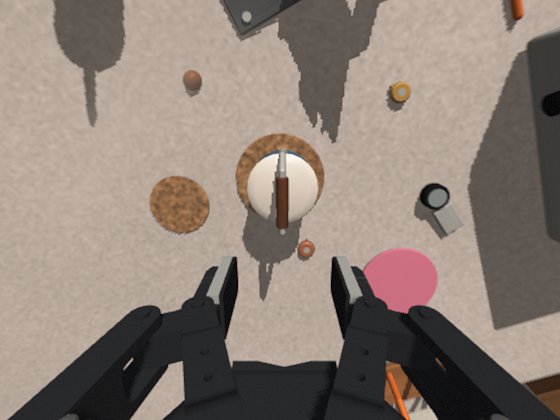

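View pics/s6.png

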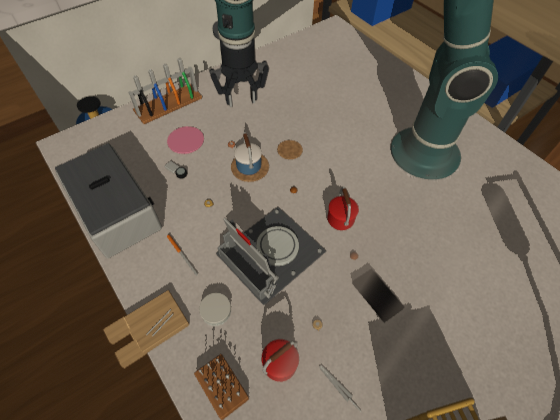

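The pot stands upright on the mat, about 6 mm off centre (wrist view: mat (280,175), bail (283,190)). Next I fold the rest down: shut the fingers and go behind the tab.

```bash
python3 -c "
from h import *
go([.724,.023,.26],1.68,0)
"
```

```text
t 6.22 rows 10 end [0.7238 0.0227 0.2596]
{"tx":0.036,"ty":0.012,"tz":-0.001,"rx":0.001,"ry":0,"rz":-0.048,"gripper":0}
{"tx":0.036,"ty":0.013,"tz":-0.002,"rx":0.001,"ry":0,"rz":-0.048,"gripper":0}
{"tx":0.034,"ty":0.015,"tz":-0.001,"rx":0.001,"ry":0,"rz":-0.048,"gripper":0}
{"tx":0.034,"ty":0.017,"tz":-0.002,"rx":0.001,"ry":0,"rz":-0.048,"gripper":0}
{"tx":0.034,"ty":0.019,"tz":-0.001,"rx":0.001,"ry":0,"rz":-0.048,"gripper":0}
{"tx":0.032,"ty":0.02,"tz":-0.002,"rx":0.001,"ry":0,"rz":-0.048,"gripper":0}
{"tx":0.031,"ty":0.021,"tz":-0.002,"rx":0.001,"ry":0,"rz":-0.048,"gripper":0}
{"tx":0.03,"ty":0.023,"tz":-0.001,"rx":0.001,"ry":0,"rz":-0.048,"gripper":0}
{"tx":0.029,"ty":0.024,"tz":-0.002,"rx":0.001,"ry":0,"rz":-0.048,"gripper":0}
{"tx":0.028,"ty":0.026,"tz":-0.001,"rx":0.001,"ry":0,"rz":-0.048,"gripper":0}
```

step_arm:
  plan:
    - {"tx":0.036,"ty":0.012,"tz":-0.001,"rx":0,"ry":0,"rz":-0.048,"gripper":0}
    - {"tx":0.036,"ty":0.013,"tz":-0.002,"rx":0,"ry":0,"rz":-0.048,"gripper":0}
    - {"tx":0.034,"ty":0.015,"tz":-0.001,"rx":0,"ry":0,"rz":-0.048,"gripper":0}
    - {"tx":0.034,"ty":0.017,"tz":-0.002,"rx":0,"ry":0,"rz":-0.048,"gripper":0}
    - {"tx":0.034,"ty":0.019,"tz":-0.001,"rx":0,"ry":0,"rz":-0.048,"gripper":0}

```text
time_s: 6.63
eef_pos: [0.6026, -0.1217, 0.2454]
ee_rot: [0.0, 0.75, 0.661, -0.0]
ft_force: [0.2, -0.2, 0.1]
gripper_width: -0.001
```

step_arm:
  plan:
    - {"tx":0.032,"ty":0.02,"tz":-0.002,"rx":0,"ry":0,"rz":-0.048,"gripper":0}
    - {"tx":0.031,"ty":0.021,"tz":-0.002,"rx":0,"ry":0,"rz":-0.048,"gripper":0}
    - {"tx":0.03,"ty":0.023,"tz":-0.001,"rx":0,"ry":0,"rz":-0.048,"gripper":0}
    - {"tx":0.029,"ty":0.024,"tz":-0.002,"rx":0,"ry":0,"rz":-0.048,"gripper":0}
    - {"tx":0.028,"ty":0.026,"tz":-0.001,"rx":0,"ry":0,"rz":-0.048,"gripper":0}

```text
time_s: 7.05
eef_pos: [0.7214, 0.0252, 0.2531]
ee_rot: [-0.0, 0.665, 0.747, -0.0]
ft_force: [0.8, -0.9, 0.2]
gripper_width: -0.005
```

```bash
python3 -c "
from h import *
say();im,d,p,st=snap('wrist','w7'); go([.724,.023,.172],1.68,0,vmax=.03)
say()"
```

```text
t 7.05 pos [0.7214 0.0252 0.2531] psi 1.686 tilt 0.001 F [ 0.8  -0.88  0.15] w -0.005 j [ 0.21  0.63 -0.46  1.35  0.28  1.23 -0.16]
t 7.1 rows 3 end [0.7238 0.0229 0.1724]
{"tx":-0.004,"ty":-0.001,"tz":0.027,"rx":0.001,"ry":-0.002,"rz":0.005,"gripper":0}
{"tx":-0.004,"ty":0,"tz":0.027,"rx":0.001,"ry":-0.002,"rz":0.005,"gripper":0}
{"tx":-0.004,"ty":-0.001,"tz":0.026,"rx":0.001,"ry":-0.002,"rz":0.005,"gripper":0}
t 7.1 pos [0.7242 0.0346 0.2525] psi 1.696 tilt 0.007 F [-0.43  4.73  0.39] w 0.002 j [ 0.2   0.63 -0.47  1.35  0.28  1.22 -0.16]
```

View pics/w7.png

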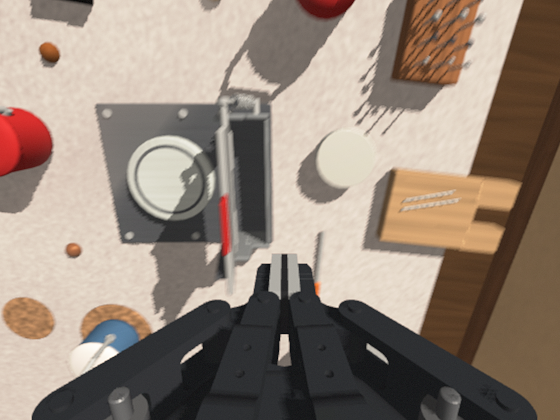

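The leaf (edge-on) and red tab (225,225) are left of the shut fingers (285,280), so I'm behind it.

```bash
python3 -c "
from h import *
z=np.load('last_wrist.npz');im,d=z['im'],z['d'];st=dict(eef_pos=z['pos'],ee_rot=z['rot']);p=ctrl.camera_params('wrist');W=cloud(d,p,st)
H=cv2.cvtColor(im,cv2.COLOR_BGR2HSV).astype(int)
m=((H[...,0]<8)|(H[...,0]>172))&(H[...,1]>150)&(W[...,2]>.14)&(abs(W[...,0]-.67)<.05)
print(m.sum(),W[m].mean(0),W[m].min(0),W[m].max(0))
m=(W[...,2]>.016)&(W[...,2]<.024)&(abs(W[...,0]-.57)<.07)&(abs(W[...,1]-.0)<.07)
print('stand',cv2.minEnclosingCircle(W[m][:,:2].astype(np.float32)))
say();go([.724,.023,.172],1.68,0,vmax=.03)
"
```

```text
345 [0.6772036  0.01646783 0.18023147] [ 0.67251986 -0.01104153  0.15844806] [0.68105859 0.03764699 0.18959006]
stand ((0.5736567378044128, 0.004765590652823448), 0.0559074841439724)
t 7.1 pos [0.7242 0.0346 0.2525] psi 1.696 tilt 0.007 F [-0.43  4.73  0.39] w 0.002 j [ 0.2   0.63 -0.47  1.35  0.28  1.22 -0.16]
t 7.1 rows 3 end [0.7238 0.0229 0.1724]
{"tx":-0.004,"ty":-0.001,"tz":0.027,"rx":0.001,"ry":-0.002,"rz":0.005,"gripper":0}
{"tx":-0.004,"ty":0,"tz":0.027,"rx":0.001,"ry":-0.002,"rz":0.005,"gripper":0}
{"tx":-0.004,"ty":-0.001,"tz":0.026,"rx":0.001,"ry":-0.002,"rz":0.005,"gripper":0}
```

step_arm:
  plan:
    - {"tx":0,"ty":0,"tz":0.027,"rx":0,"ry":0,"rz":0,"gripper":0}
    - {"tx":0,"ty":0,"tz":0.027,"rx":0,"ry":0,"rz":0,"gripper":0}
    - {"tx":0,"ty":0,"tz":0.026,"rx":0,"ry":0,"rz":0,"gripper":0}
    - {"tx":0,"ty":0,"tz":0,"rx":0,"ry":0,"rz":0,"gripper":0}
    - {"tx":0,"ty":0,"tz":0,"rx":0,"ry":0,"rz":0,"gripper":0}

```text
time_s: 7.52
eef_pos: [0.7197, 0.0237, 0.1716]
ee_rot: [-0.001, 0.666, 0.746, -0.001]
ft_force: [0.5, 0.5, 0.4]
gripper_width: -0.001
```

```bash
python3 -c "
from h import *
say()
h=np.array([.6602,.0143,.0715]);X=np.array([.994,.109,0])
for f in (98,85,75,65,55,47,40):
    a=np.radians(f); c=.1*np.array([-np.cos(a),np.sin(a)])+.003*np.array([np.sin(a),np.cos(a)])
    print(f,(h+X*(c[0]+.0145)+[0,0,c[1]]).round(3), 'd',c.round(4))
"
```

```text
t 7.52 pos [0.7197 0.0237 0.1716] psi 1.684 tilt 0.004 F [0.48 0.47 0.37] w -0.001 j [ 0.2   0.69 -0.44  1.43  0.31  1.09 -0.18]
98 [0.691 0.018 0.17 ] d [0.0169 0.0986]
85 [0.669 0.015 0.171] d [-0.0057  0.0999]
75 [0.652 0.013 0.169] d [-0.023   0.0974]
65 [0.635 0.012 0.163] d [-0.0395  0.0919]
55 [0.62  0.01  0.155] d [-0.0549  0.0836]
47 [0.609 0.009 0.147] d [-0.066   0.0752]
40 [0.6   0.008 0.138] d [-0.0747  0.0666]
```

step_arm:
  plan:
    - {"tx":0,"ty":-0.015,"tz":0,"rx":0,"ry":0,"rz":0,"gripper":0}
    - {"tx":0,"ty":-0.014,"tz":0,"rx":0,"ry":0,"rz":0,"gripper":0}
    - {"tx":0,"ty":-0.011,"tz":0,"rx":0,"ry":0,"rz":0,"gripper":0}
    - {"tx":0,"ty":-0.011,"tz":0,"rx":0,"ry":0,"rz":0,"gripper":0}
    - {"tx":0,"ty":-0.01,"tz":0.001,"rx":0,"ry":0,"rz":0,"gripper":0}

```text
time_s: 7.93
eef_pos: [0.6626, 0.0175, 0.1764]
ee_rot: [0.003, 0.666, 0.746, 0.003]
ft_force: [2.2, 0.6, 2.7]
gripper_width: -0.001
```

step_arm:
  plan:
    - {"tx":0,"ty":-0.009,"tz":0.002,"rx":0,"ry":0,"rz":0,"gripper":0}
    - {"tx":0,"ty":-0.009,"tz":0.003,"rx":0,"ry":0,"rz":0,"gripper":0}
    - {"tx":0,"ty":-0.008,"tz":0.003,"rx":0,"ry":0,"rz":0,"gripper":0}
    - {"tx":0,"ty":-0.008,"tz":0.004,"rx":0,"ry":0,"rz":0,"gripper":0}
    - {"tx":0,"ty":-0.008,"tz":0.004,"rx":0,"ry":0,"rz":0,"gripper":0}

```text
time_s: 8.35
eef_pos: [0.6185, 0.0123, 0.1573]
ee_rot: [0.001, 0.666, 0.746, 0.001]
ft_force: [-0.4, -0.6, 0.5]
gripper_width: 0.0
```

```bash
python3 -c "
from h import *
say();snap('wrist','w8');im,d,p,st=snap('scene','s8');big(im,180,360,180,320,4,'s8b')"
```

```text
t 8.35 pos [0.6185 0.0123 0.1573] psi 1.684 tilt 0.002 F [-0.43 -0.59  0.54] w 0.0 j [ 0.27  0.55 -0.47  1.72  0.3   0.94 -0.2 ]
```

View pics/s8b.png

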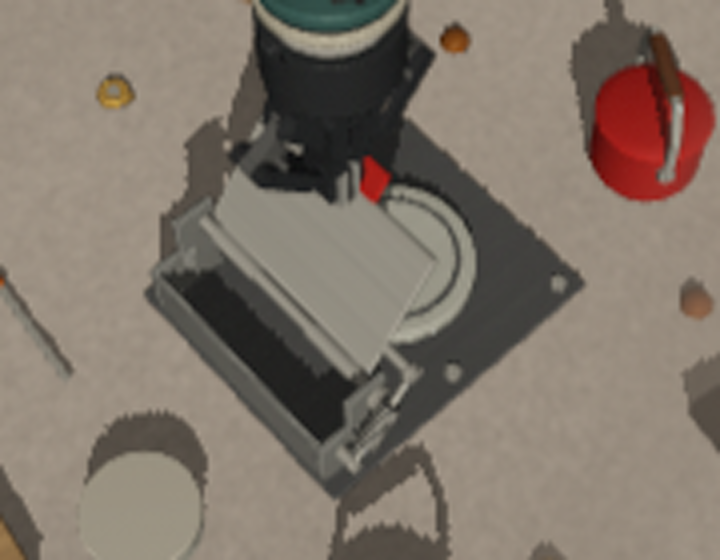

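The leaf is about halfway down, with the fingers behind the tab at (350,185). Continuing.

step_arm:
  plan:
    - {"tx":0,"ty":-0.007,"tz":0.005,"rx":0,"ry":0,"rz":0,"gripper":0}
    - {"tx":0,"ty":-0.007,"tz":0.006,"rx":0,"ry":0,"rz":0,"gripper":0}
    - {"tx":0,"ty":-0.006,"tz":0.006,"rx":0,"ry":0,"rz":0,"gripper":0}
    - {"tx":0,"ty":-0.006,"tz":0.007,"rx":0,"ry":0,"rz":0,"gripper":0}
    - {"tx":0,"ty":0,"tz":0,"rx":0,"ry":0,"rz":0,"gripper":0}

```text
time_s: 8.87
eef_pos: [0.5901, 0.009, 0.1302]
ee_rot: [-0.001, 0.666, 0.746, -0.002]
ft_force: [-1.4, 0.5, 0.5]
gripper_width: 0.002
```

```bash
python3 -c "
from h import *
say();im,d,p,st=snap('wrist','w9');W=cloud(d,p,st);im,d,p,st=snap('scene','s9');big(im,180,360,180,320,4,'s9b');W=cloud(d,p,st)
H=cv2.cvtColor(im,cv2.COLOR_BGR2HSV).astype(int);m=((H[...,0]<8)|(H[...,0]>172))&(H[...,1]>150)&(abs(W[...,0]-.6)<.1)&(abs(W[...,1])<.1)&(W[...,2]>.03);print(m.sum(),W[m].mean(0))"
```

```text
t 8.87 pos [0.5901 0.009  0.1302] psi 1.684 tilt 0.004 F [-1.42  0.47  0.46] w 0.002 j [ 0.28  0.54 -0.46  1.81  0.31  0.87 -0.22]
114 [0.55099686 0.00540764 0.07240292]
```

View pics/s9b.png

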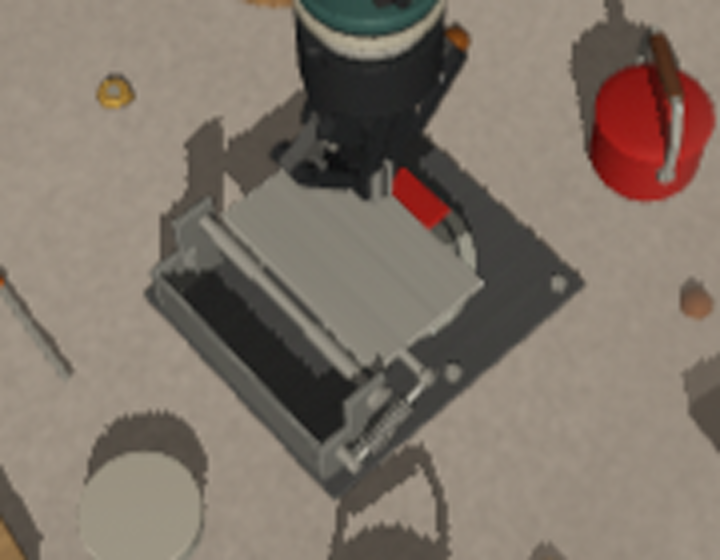

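The rest is flat: the tab is at z 0.072, seen at (420,198). Next the block at top(180,262), black.

step_arm:
  plan:
    - {"tx":0,"ty":0,"tz":-0.025,"rx":0,"ry":0,"rz":0,"gripper":0.085}
    - {"tx":0,"ty":0,"tz":-0.035,"rx":0,"ry":0,"rz":0,"gripper":0.085}
    - {"tx":0,"ty":0,"tz":-0.02,"rx":0,"ry":0,"rz":0,"gripper":0.085}

```text
time_s: 9.22
eef_pos: [0.5942, 0.0099, 0.2154]
ee_rot: [0.001, 0.666, 0.746, 0.001]
ft_force: [1.0, -0.3, -0.1]
gripper_width: 0.417
```

```bash
python3 -c "
from h import *
say();go([.4525,.255,.2],1.526,.085,vmax=.037)"
```

```text
t 9.22 pos [0.5942 0.0099 0.2154] psi 1.684 tilt 0.004 F [ 0.95 -0.34 -0.13] w 0.417 j [ 0.31  0.45 -0.5   1.74  0.25  1.02 -0.17]
t 9.22 rows 8 end [0.4524 0.2553 0.2   ]
{"tx":0.032,"ty":-0.014,"tz":0.002,"rx":0,"ry":0,"rz":0.02,"gripper":0.085}
{"tx":0.033,"ty":-0.015,"tz":0.002,"rx":0,"ry":0,"rz":0.02,"gripper":0.085}
{"tx":0.031,"ty":-0.015,"tz":0.002,"rx":0,"ry":0,"rz":0.02,"gripper":0.085}
{"tx":0.032,"ty":-0.016,"tz":0.002,"rx":0,"ry":0,"rz":0.02,"gripper":0.085}
{"tx":0.031,"ty":-0.017,"tz":0.001,"rx":0,"ry":0,"rz":0.02,"gripper":0.085}
{"tx":0.031,"ty":-0.017,"tz":0.002,"rx":0,"ry":0,"rz":0.02,"gripper":0.085}
{"tx":0.031,"ty":-0.018,"tz":0.002,"rx":0,"ry":0,"rz":0.02,"gripper":0.085}
{"tx":0.03,"ty":-0.019,"tz":0.002,"rx":0,"ry":0,"rz":0.02,"gripper":0.085}
```

step_arm:
  plan:
    - {"tx":0.032,"ty":-0.014,"tz":0.0,"rx":0,"ry":0,"rz":0.02,"gripper":0.085}
    - {"tx":0.033,"ty":-0.015,"tz":0.0,"rx":0,"ry":0,"rz":0.02,"gripper":0.085}
    - {"tx":0.031,"ty":-0.015,"tz":0.0,"rx":0,"ry":0,"rz":0.02,"gripper":0.085}
    - {"tx":0.032,"ty":-0.016,"tz":0.0,"rx":0,"ry":0,"rz":0.02,"gripper":0.085}
    - {"tx":0.031,"ty":-0.017,"tz":0.0,"rx":0,"ry":0,"rz":0.02,"gripper":0.085}

```text
time_s: 9.63
eef_pos: [0.5039, 0.164, 0.2129]
ee_rot: [0.0, 0.703, 0.711, 0.001]
ft_force: [-0.1, -0.8, -0.3]
gripper_width: 0.999
```

step_arm:
  plan:
    - {"tx":0.031,"ty":-0.017,"tz":0,"rx":0,"ry":0,"rz":0.02,"gripper":0.085}
    - {"tx":0.031,"ty":-0.018,"tz":0,"rx":0,"ry":0,"rz":0.02,"gripper":0.085}
    - {"tx":0.025,"ty":-0.015,"tz":0,"rx":0,"ry":0,"rz":0.02,"gripper":0.085}
    - {"tx":0,"ty":0,"tz":0,"rx":0,"ry":0,"rz":0,"gripper":0.085}
    - {"tx":0,"ty":0,"tz":0,"rx":0,"ry":0,"rz":0,"gripper":0.085}

```text
time_s: 10.05
eef_pos: [0.4542, 0.2518, 0.2129]
ee_rot: [0.0, 0.722, 0.692, 0.001]
ft_force: [1.0, 0.4, -0.1]
gripper_width: 0.993
```

```bash
python3 -c "
from h import *
say();im,d,p,st=snap('wrist','w10');W=cloud(d,p,st)
H=cv2.cvtColor(im,cv2.COLOR_BGR2HSV)
m=(W[...,2]>.013)&(W[...,2]<.03)&(abs(W[...,0]-.4525)<.06)&(abs(W[...,1]-.255)<.1)
print(m.sum(),np.nanmedian(W[m],axis=0));r=cv2.minAreaRect(W[m][:,:2].astype(np.float32));print(r,cv2.boxPoints(r))
im,d,p,st=snap('top','t10');W=cloud(d,p,st);big(im,120,360,140,310,3,'t10b')
m=(W[...,2]>.013)&(W[...,2]<.03)&(abs(W[...,0]-.4525)<.06)&(abs(W[...,1]-.255)<.1)
print(m.sum());r=cv2.minAreaRect(W[m][:,:2].astype(np.float32));print(r)
"
```

```text
t 10.05 pos [0.4542 0.2518 0.2129] psi 1.528 tilt 0.001 F [ 0.95  0.42 -0.11] w 0.993 j [-0.08  0.34 -0.59  1.91  0.22  0.96 -0.81]
5217 [0.45458916 0.26214269 0.01998664]
((0.4545036256313324, 0.2569120526313782), (0.11998069286346436, 0.06005135923624039), 87.3358154296875) [[0.4217219  0.1983822 ]
 [0.48170838 0.19559091]
 [0.48728535 0.3154419 ]
 [0.42729887 0.3182332 ]]
922
((0.4530908465385437, 0.2556668519973755), (0.1206820160150528, 0.059851471334695816), 87.36042785644531)
```

View pics/w10.png

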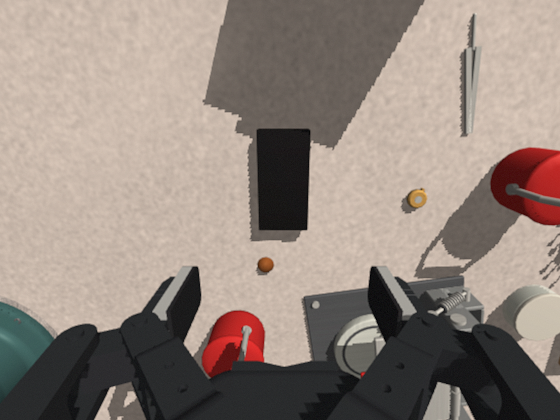

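View pics/t10b.png

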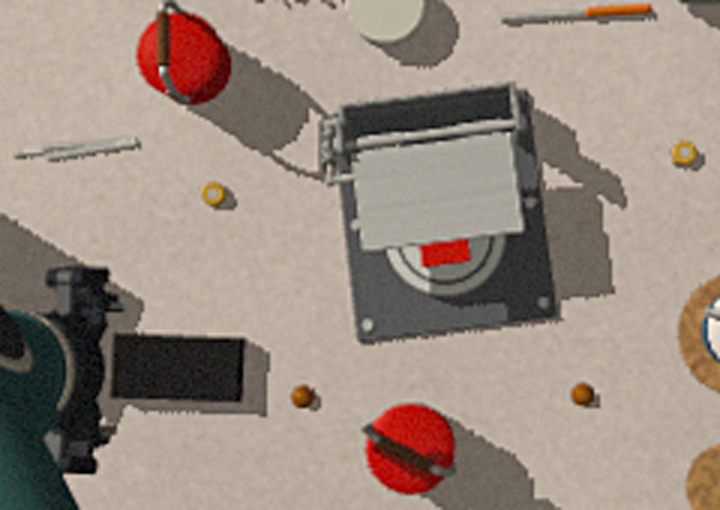

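Block at wrist (284,180), centre (0.4545, 0.257). The rest is flat and empty, with the red tab at (445,252) in the top crop.

```bash
python3 -c "
from h import *
z=np.load('last_top.npz');im,d=z['im'],z['d'];p=ctrl.camera_params('top');W=cloud(d,p,None)
H=cv2.cvtColor(im,cv2.COLOR_BGR2HSV).astype(int)
m=(W[...,2]>.069)&(W[...,2]<.079)&(abs(W[...,0]-.607)<.055)&(abs(W[...,1]-.01)<.1)&(H[...,1]<60)
m=cv2.morphologyEx((m*255).astype(np.uint8),cv2.MORPH_OPEN,np.ones((7,7)))>0
print(m.sum(),np.median(W[m],axis=0),cv2.minAreaRect(W[m][:,:2].astype(np.float32)))
go([.4540,.2562,.004],1.526,.085)"
```

```text
1752 [0.60770822 0.01020902 0.07365218] ((0.611147940158844, 0.007984936237335205), (0.1015627458691597, 0.14558753371238708), 4.870973587036133)
t 10.15 rows 6 end [0.454  0.2561 0.0044]
{"tx":0.001,"ty":0,"tz":0.035,"rx":0,"ry":0,"rz":-0.001,"gripper":0.085}
{"tx":0.001,"ty":-0.001,"tz":0.034,"rx":0,"ry":0,"rz":-0.001,"gripper":0.085}
{"tx":0.002,"ty":0,"tz":0.035,"rx":0,"ry":0,"rz":-0.001,"gripper":0.085}
{"tx":0.001,"ty":0,"tz":0.035,"rx":0,"ry":0,"rz":-0.001,"gripper":0.085}
{"tx":0.001,"ty":-0.001,"tz":0.035,"rx":0,"ry":0,"rz":-0.001,"gripper":0.085}
{"tx":0.001,"ty":0,"tz":0.034,"rx":0,"ry":0,"rz":-0.001,"gripper":0.085}
```

step_arm:
  plan:
    - {"tx":0.002,"ty":0,"tz":0.04,"rx":0,"ry":0,"rz":0,"gripper":0.085}
    - {"tx":0.002,"ty":-0.001,"tz":0.04,"rx":0,"ry":0,"rz":0,"gripper":0.085}
    - {"tx":0.002,"ty":0,"tz":0.04,"rx":0,"ry":0,"rz":0,"gripper":0.085}
    - {"tx":0.001,"ty":0,"tz":0.035,"rx":0,"ry":0,"rz":0,"gripper":0.085}
    - {"tx":0,"ty":0,"tz":0.015,"rx":0,"ry":0,"rz":0,"gripper":0.085}

```text
time_s: 10.57
eef_pos: [0.4529, 0.2536, 0.0378]
ee_rot: [-0.001, 0.725, 0.689, -0.003]
ft_force: [-0.7, -0.3, 0.2]
gripper_width: 0.995
```

step_arm:
  plan:
    - {"tx":0,"ty":0,"tz":0.012,"rx":0,"ry":0,"rz":0,"gripper":0.085}
    - {"tx":0,"ty":0,"tz":0.01,"rx":0,"ry":0,"rz":0,"gripper":0.085}
    - {"tx":0,"ty":0,"tz":0.007,"rx":0,"ry":0,"rz":0,"gripper":0.085}
    - {"tx":0,"ty":0,"tz":0.005,"rx":0,"ry":0,"rz":0,"gripper":0.085}
    - {"tx":0,"ty":0,"tz":0.0,"rx":0,"ry":0,"rz":0,"gripper":0.085}

```text
time_s: 10.98
eef_pos: [0.4544, 0.2566, 0.0082]
ee_rot: [0.0, 0.724, 0.69, 0.0]
ft_force: [0.1, 0.4, 0.4]
gripper_width: 0.994
```

```bash
python3 -c "
from h import *
say();snap('wrist','w11');go([.4540,.2562,.004],1.526,.085)"
```

```text
t 10.98 pos [0.4544 0.2566 0.0082] psi 1.523 tilt 0.0 F [0.07 0.44 0.35] w 0.994 j [-0.25  0.65 -0.41  2.02  0.47  0.57 -1.04]
t 11.03 rows 1 end [0.4535 0.2559 0.0037]
{"tx":-0.001,"ty":-0.001,"tz":0.005,"rx":0.001,"ry":0,"rz":-0.003,"gripper":0.085}
```

View pics/w11.png

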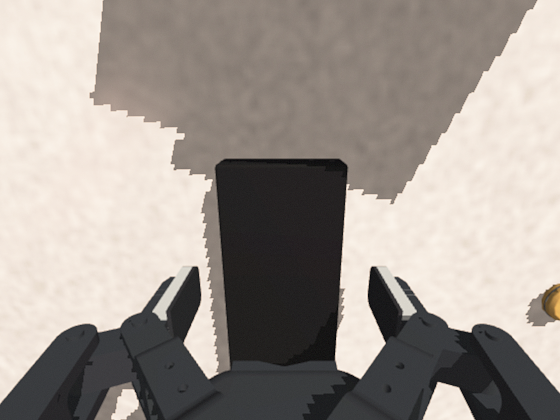

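The block lies centred between the open fingers (220 to 345 px wide). Lowering a touch and gripping.

step_arm:
  plan:
    - {"tx":0,"ty":0,"tz":0.004,"rx":0,"ry":0,"rz":0,"gripper":0.085}
    - {"tx":0,"ty":0,"tz":0.003,"rx":0,"ry":0,"rz":0,"gripper":0.07}
    - {"tx":0,"ty":0,"tz":0,"rx":0,"ry":0,"rz":0,"gripper":0.06}
    - {"tx":0,"ty":0,"tz":0,"rx":0,"ry":0,"rz":0,"gripper":0.045}
    - {"tx":0,"ty":0,"tz":0,"rx":0,"ry":0,"rz":0,"gripper":0.045}
  grip_force: 80

```text
time_s: 11.45
eef_pos: [0.4542, 0.2569, 0.0019]
ee_rot: [0.0, 0.724, 0.69, 0.0]
ft_force: [-1.6, -0.8, 5.6]
gripper_width: 0.682
```

step_arm:
  plan:
    - {"tx":0,"ty":0,"tz":0,"rx":0,"ry":0,"rz":0,"gripper":0.04}
    - {"tx":0,"ty":0,"tz":0,"rx":0,"ry":0,"rz":0,"gripper":0.04}
    - {"tx":0,"ty":0,"tz":-0.005,"rx":0,"ry":0,"rz":0,"gripper":0.04}
    - {"tx":0,"ty":0,"tz":-0.015,"rx":0,"ry":0,"rz":0,"gripper":0.04}
    - {"tx":0,"ty":0,"tz":-0.02,"rx":0,"ry":0,"rz":0,"gripper":0.04}

```text
time_s: 11.87
eef_pos: [0.4528, 0.256, 0.0405]
ee_rot: [-0.0, 0.723, 0.69, -0.002]
ft_force: [0.6, -0.1, -1.1]
gripper_width: 0.677
```

```bash
python3 -c "
from h import *
say();im,d,p,st=snap('wrist','w12')"
```

```text
t 11.87 pos [0.4528 0.256  0.0405] psi 1.524 tilt 0.004 F [ 0.61 -0.08 -1.13] w 0.677 j [-0.21  0.59 -0.46  2.01  0.43  0.63 -1.  ]
```

View pics/w12.png

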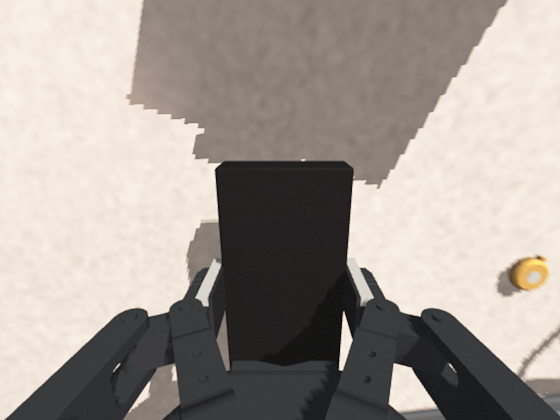

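step_arm:
  plan:
    - {"tx":0,"ty":0,"tz":-0.025,"rx":0,"ry":0,"rz":0,"gripper":0.04}
    - {"tx":0,"ty":0,"tz":-0.03,"rx":0,"ry":0,"rz":0,"gripper":0.04}
    - {"tx":0,"ty":0,"tz":-0.03,"rx":0,"ry":0,"rz":0,"gripper":0.04}
    - {"tx":0,"ty":0,"tz":-0.025,"rx":0,"ry":0,"rz":0,"gripper":0.04}
    - {"tx":0,"ty":0,"tz":-0.005,"rx":0,"ry":0,"rz":0,"gripper":0.04}

```text
time_s: 12.33
eef_pos: [0.456, 0.2582, 0.1603]
ee_rot: [0.001, 0.724, 0.69, 0.003]
ft_force: [0.4, 0.3, -1.9]
gripper_width: 0.679
```

```bash
python3 -c "
from h import *
say();go([.604,.009,.16],1.68,.04,vmax=.03)"
```

```text
t 12.33 pos [0.456  0.2582 0.1603] psi 1.524 tilt 0.007 F [ 0.4   0.25 -1.9 ] w 0.679 j [-0.12  0.41 -0.57  1.95  0.29  0.85 -0.88]
t 12.33 rows 10 end [0.6044 0.0085 0.1598]
{"tx":-0.024,"ty":0.016,"tz":0,"rx":0.001,"ry":0,"rz":-0.016,"gripper":0.04}
{"tx":-0.025,"ty":0.016,"tz":0,"rx":0.001,"ry":0,"rz":-0.016,"gripper":0.04}
{"tx":-0.024,"ty":0.015,"tz":0,"rx":0.001,"ry":0,"rz":-0.016,"gripper":0.04}
{"tx":-0.025,"ty":0.014,"tz":0,"rx":0.001,"ry":0,"rz":-0.016,"gripper":0.04}
{"tx":-0.025,"ty":0.015,"tz":0,"rx":0.001,"ry":0,"rz":-0.016,"gripper":0.04}
{"tx":-0.026,"ty":0.014,"tz":0,"rx":0.001,"ry":0,"rz":-0.016,"gripper":0.04}
{"tx":-0.025,"ty":0.013,"tz":0,"rx":0.001,"ry":0,"rz":-0.016,"gripper":0.04}
{"tx":-0.026,"ty":0.014,"tz":0,"rx":0.001,"ry":0,"rz":-0.016,"gripper":0.04}
{"tx":-0.026,"ty":0.012,"tz":0,"rx":0.001,"ry":0,"rz":-0.016,"gripper":0.04}
{"tx":-0.027,"ty":0.013,"tz":0,"rx":0.001,"ry":0,"rz":-0.016,"gripper":0.04}
```

step_arm:
  plan:
    - {"tx":-0.02,"ty":0.012,"tz":0,"rx":0,"ry":0,"rz":-0.016,"gripper":0.04}
    - {"tx":-0.025,"ty":0.016,"tz":0,"rx":0,"ry":0,"rz":-0.016,"gripper":0.04}
    - {"tx":-0.025,"ty":0.016,"tz":0,"rx":0,"ry":0,"rz":-0.016,"gripper":0.04}
    - {"tx":-0.025,"ty":0.015,"tz":0,"rx":0,"ry":0,"rz":-0.016,"gripper":0.04}
    - {"tx":-0.025,"ty":0.015,"tz":0,"rx":0,"ry":0,"rz":-0.016,"gripper":0.04}

```text
time_s: 12.75
eef_pos: [0.5263, 0.1341, 0.1553]
ee_rot: [-0.0, 0.695, 0.719, -0.001]
ft_force: [0.7, 1.2, -1.8]
gripper_width: 0.678
```

step_arm:
  plan:
    - {"tx":-0.026,"ty":0.014,"tz":0,"rx":0,"ry":0,"rz":-0.016,"gripper":0.04}
    - {"tx":-0.025,"ty":0.014,"tz":0,"rx":0,"ry":0,"rz":-0.016,"gripper":0.04}
    - {"tx":-0.026,"ty":0.014,"tz":0,"rx":0,"ry":0,"rz":-0.016,"gripper":0.04}
    - {"tx":-0.026,"ty":0.013,"tz":0,"rx":0,"ry":0,"rz":-0.016,"gripper":0.04}
    - {"tx":-0.02,"ty":0.01,"tz":0,"rx":0,"ry":0,"rz":-0.012,"gripper":0.04}

```text
time_s: 13.17
eef_pos: [0.5994, 0.014, 0.1549]
ee_rot: [-0.0, 0.668, 0.744, -0.001]
ft_force: [-1.2, 0.2, -1.8]
gripper_width: 0.681
```

step_arm:
  plan:
    - {"tx":-0.007,"ty":0.002,"tz":0,"rx":0,"ry":0,"rz":0,"gripper":0.04}
    - {"tx":0,"ty":0,"tz":0,"rx":0,"ry":0,"rz":0,"gripper":0.04}
    - {"tx":0,"ty":0,"tz":0,"rx":0,"ry":0,"rz":0,"gripper":0.04}

```text
time_s: 13.42
eef_pos: [0.6008, 0.011, 0.1553]
ee_rot: [-0.001, 0.668, 0.744, -0.0]
ft_force: [-1.0, 0.8, -1.8]
gripper_width: 0.675
```

```bash
python3 -c "
from h import *
say();im,d,p,st=snap('wrist','w13');W=cloud(d,p,st);st2=ctrl.get_state();print(st2['eef_pos'])
b=abs(W[...,0]-.6)<.12
def rect(z0,z1,n):
    m=(W[...,2]>z0)&(W[...,2]<z1)&(abs(W[...,0]-.6)<.08)&(abs(W[...,1]-.03)<.12)
    m=cv2.morphologyEx((m*255).astype(np.uint8),cv2.MORPH_OPEN,np.ones((5,5)))>0
    r=cv2.minAreaRect(W[m][:,:2].astype(np.float32));print(n,m.sum(),np.median(W[m],axis=0),r);print(cv2.boxPoints(r))
rect(.172,.186,'block top');rect(.07,.079,'plate')
go([.604,.009,.08],1.68,.04,vmax=.02)"
```

```text
t 13.42 pos [0.6008 0.011  0.1553] psi 1.679 tilt 0.002 F [-0.97  0.82 -1.84] w 0.675 j [ 0.31  0.54 -0.51  1.76  0.32  0.93 -0.23]
[0.60067375 0.01202904 0.15560292]
block top 24989 [0.60126741 0.02528875 0.17345268] ((0.6020119190216064, 0.016191210597753525), (0.08549847453832626, 0.10902319103479385), 6.697638511657715)
[[ 0.5531968   0.06534495]
 [ 0.5659121  -0.0429342 ]
 [ 0.65082705 -0.03296253]
 [ 0.6381117   0.07531662]]
plate 5923 [0.61902504 0.06758031 0.07467446] ((0.6005347967147827, 0.04069136083126068), (0.12335148453712463, 0.128500297665596), 6.076923847198486)
[[ 0.5324039   0.09805126]
 [ 0.54600734 -0.02972696]
 [ 0.6686657  -0.01666854]
 [ 0.65506226  0.11110969]]
t 13.47 rows 4 end [0.6039 0.0095 0.0796]
{"tx":-0.001,"ty":0.001,"tz":0.019,"rx":0,"ry":0,"rz":0,"gripper":0.04}
{"tx":-0.001,"ty":0.001,"tz":0.019,"rx":0,"ry":0,"rz":0,"gripper":0.04}
{"tx":-0.001,"ty":0,"tz":0.019,"rx":0,"ry":0,"rz":0,"gripper":0.04}
{"tx":0,"ty":0.001,"tz":0.019,"rx":0,"ry":0,"rz":0,"gripper":0.04}
```

View pics/w13.png

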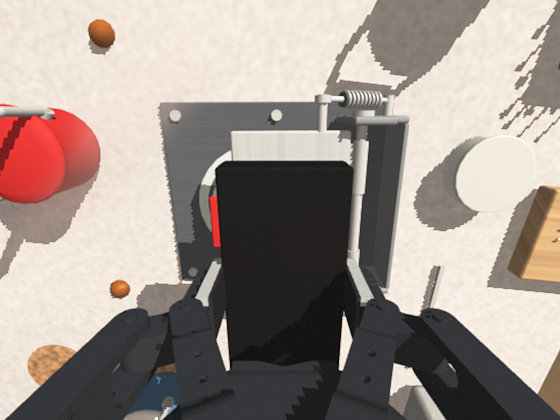

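The block is over the plate: block end edge at row 165, plate's far edge at row 132, and the yaw matches. Checking edges in the station frame.

```bash
python3 -c "
from h import *
z=np.load('last_wrist.npz');im,d=z['im'],z['d'];st=dict(eef_pos=z['pos'],ee_rot=z['rot']);p=ctrl.camera_params('wrist');W=cloud(d,p,st)
a=.109;o=np.array([.5955,.0072]);S=(W[...,:2]-o)@np.array([[np.cos(a),-np.sin(a)],[np.sin(a),np.cos(a)]])
v=im.max(2)
for (r,cs) in ((145,range(215,365,1)),):
    for c in list(cs)[::5]: print(c,v[r,c],W[r,c,2].round(3),S[r,c].round(4))
print('col');
for r in range(120,180,4): print(r,v[r,285],W[r,285,2].round(3),S[r,285].round(4))
e=np.array(st['eef_pos'])[:2]-o; print('tcp',e@np.array([[np.cos(a),-np.sin(a)],[np.sin(a),np.cos(a)]]))
"
```

```text
215 106 0.007 [-0.0596  0.0545]
220 107 0.006 [-0.0548  0.0544]
225 106 0.006 [-0.05    0.0544]
230 101 0.073 [-0.033   0.0613]
235 219 0.076 [-0.0288  0.0615]
240 223 0.074 [-0.0252  0.0614]
245 223 0.075 [-0.0215  0.0614]
250 221 0.074 [-0.0178  0.0614]
255 222 0.075 [-0.014   0.0614]
260 221 0.074 [-0.0103  0.0614]
265 222 0.075 [-0.0065  0.0615]
270 223 0.074 [-0.0029  0.0614]
275 224 0.075 [0.0009 0.0615]
280 218 0.075 [0.0046 0.0614]
285 223 0.075 [0.0083 0.0614]
290 223 0.075 [0.012  0.0614]
295 223 0.075 [0.0158 0.0614]
300 222 0.076 [0.0194 0.0615]
305 224 0.075 [0.0232 0.0614]
310 225 0.074 [0.027  0.0614]
315 223 0.075 [0.0306 0.0615]
320 220 0.075 [0.0343 0.0615]
325 223 0.075 [0.0381 0.0614]
330 220 0.075 [0.0418 0.0614]
335 222 0.075 [0.0455 0.0614]
340 221 0.074 [0.0493 0.0614]
345 226 0.074 [0.0531 0.0613]
350 229 0.072 [0.0572 0.0612]
355 102 0.074 [0.0606 0.0613]
360 188 0.077 [0.0637 0.0616]
col
120 102 0.006 [0.0084 0.0777]
124 105 0.005 [0.0084 0.074 ]
128 102 0.007 [0.0084 0.0704]
132 243 0.073 [0.0083 0.0707]
136 223 0.074 [0.0083 0.0679]
140 223 0.074 [0.0083 0.065 ]
144 222 0.074 [0.0083 0.0621]
148 221 0.074 [0.0083 0.0592]
152 221 0.075 [0.0083 0.0563]
156 222 0.075 [0.0083 0.0533]
160 170 0.156 [0.0082 0.0627]
164 31 0.167 [0.0082 0.0625]
168 39 0.172 [0.0082 0.0617]
172 35 0.174 [0.0082 0.0602]
176 33 0.174 [0.0082 0.0585]
tcp [0.00565834 0.00320719]
```

step_arm:
  plan:
    - {"tx":-0.001,"ty":0.002,"tz":0.02,"rx":0,"ry":0,"rz":0,"gripper":0.04}
    - {"tx":-0.001,"ty":0.001,"tz":0.022,"rx":0,"ry":0,"rz":0,"gripper":0.04}
    - {"tx":0,"ty":0,"tz":0.018,"rx":0,"ry":0,"rz":0,"gripper":0.04}
    - {"tx":0,"ty":0,"tz":0.008,"rx":0,"ry":0,"rz":0,"gripper":0.04}
    - {"tx":0,"ty":0,"tz":0.002,"rx":0,"ry":0,"rz":0,"gripper":0.04}

```text
time_s: 13.88
eef_pos: [0.6032, 0.0104, 0.0846]
ee_rot: [-0.001, 0.667, 0.745, -0.001]
ft_force: [-0.5, 0.3, -2.1]
gripper_width: 0.679
```

step_arm:
  plan:
    - {"tx":0,"ty":0,"tz":0.002,"rx":0,"ry":0,"rz":0,"gripper":0.04}
    - {"tx":0,"ty":0,"tz":0.001,"rx":0,"ry":0,"rz":0,"gripper":0.04}
    - {"tx":0,"ty":0,"tz":0,"rx":0,"ry":0,"rz":0,"gripper":0.04}

```text
time_s: 14.13
eef_pos: [0.6056, 0.0091, 0.0842]
ee_rot: [0.001, 0.667, 0.745, 0.001]
ft_force: [-0.0, -0.8, -2.4]
gripper_width: 0.68
```

```bash
python3 -c "
from h import *
say()"
```

```text
t 14.13 pos [0.6056 0.0091 0.0842] psi 1.68 tilt 0.002 F [-0.05 -0.75 -2.44] w 0.68 j [ 0.28  0.63 -0.47  1.79  0.38  0.8  -0.27]
```

step_arm:
  plan:
    - {"tx":0,"ty":0,"tz":0.002,"rx":0,"ry":0,"rz":0,"gripper":0.04}
    - {"tx":0,"ty":0,"tz":0.002,"rx":0,"ry":0,"rz":0,"gripper":0.04}
    - {"tx":0,"ty":0,"tz":0.002,"rx":0,"ry":0,"rz":0,"gripper":0.04}
    - {"tx":0,"ty":0,"tz":0,"rx":0,"ry":0,"rz":0,"gripper":0.04}
    - {"tx":0,"ty":0,"tz":0,"rx":0,"ry":0,"rz":0,"gripper":0.04}

```text
time_s: 14.55
eef_pos: [0.6049, 0.0086, 0.0772]
ee_rot: [-0.0, 0.668, 0.745, -0.0]
ft_force: [-0.9, -0.6, -1.5]
gripper_width: 0.681
```

step_arm:
  plan:
    - {"tx":0,"ty":0,"tz":0.001,"rx":0,"ry":0,"rz":0,"gripper":0.04}
    - {"tx":0,"ty":0,"tz":0,"rx":0,"ry":0,"rz":0,"gripper":0.04}
    - {"tx":0,"ty":0,"tz":0,"rx":0,"ry":0,"rz":0,"gripper":0.065}
    - {"tx":0,"ty":0,"tz":0,"rx":0,"ry":0,"rz":0,"gripper":0.075}
    - {"tx":0,"ty":0,"tz":0,"rx":0,"ry":0,"rz":0,"gripper":0.075}

```text
time_s: 14.97
eef_pos: [0.6053, 0.0088, 0.0765]
ee_rot: [0.0, 0.668, 0.745, 0.0]
ft_force: [-0.6, 0.5, -0.9]
gripper_width: 0.877
```

step_arm:
  plan:
    - {"tx":0,"ty":0,"tz":0,"rx":0,"ry":0,"rz":0,"gripper":0.075}
    - {"tx":0,"ty":0,"tz":-0.02,"rx":0,"ry":0,"rz":0,"gripper":0.075}
    - {"tx":0,"ty":0,"tz":-0.04,"rx":0,"ry":0,"rz":0,"gripper":0.075}
    - {"tx":0,"ty":0,"tz":-0.04,"rx":0,"ry":0,"rz":0,"gripper":0.075}
    - {"tx":0,"ty":0,"tz":-0.03,"rx":0,"ry":0,"rz":0,"gripper":0.075}

```text
time_s: 15.38
eef_pos: [0.6057, 0.0092, 0.2093]
ee_rot: [0.001, 0.667, 0.745, 0.001]
ft_force: [1.4, -0.2, 0.7]
gripper_width: 0.881
```

```bash
cat > blk.py <<'E'
from h import *
def blockfit(W,im,verb=1):
    H=cv2.cvtColor(im,cv2.COLOR_BGR2HSV)
    m=(W[...,2]>.089)&(W[...,2]<.1)&(abs(W[...,0]-.605)<.06)&(abs(W[...,1]-.01)<.09)&(H[...,2]<90)
    m=cv2.morphologyEx((m*255).astype(np.uint8),cv2.MORPH_OPEN,np.ones((3,3)))>0
    r=cv2.minAreaRect(W[m][:,:2].astype(np.float32))
    print('block',m.sum(),np.median(W[m],axis=0).round(4),np.round(r[0],4),np.round(r[1],4),round(r[2],2)); return r
E
python3 -c "
from blk import *
say();im,d,p,st=snap('wrist','w14');W=cloud(d,p,st);r=blockfit(W,im)
a=.109;M=np.array([[np.cos(a),-np.sin(a)],[np.sin(a),np.cos(a)]]);print(((cv2.boxPoints(r)-[.5955,.0072])@M-[.012,0]).round(4))
im,d,p,st=snap('top','t14');W=cloud(d,p,st);blockfit(W,im);big(im,215,325,150,265,5,'t14b')
"
```

```text
t 15.38 pos [0.6057 0.0092 0.2093] psi 1.68 tilt 0.002 F [ 1.37 -0.23  0.74] w 0.881 j [ 0.33  0.48 -0.54  1.71  0.28  1.03 -0.19]
block 8148 [0.606  0.0155 0.0945] [0.6067 0.0085] [0.0601 0.1207] 6.16
[[-0.0307  0.0605]
 [-0.0309 -0.0603]
 [ 0.0292 -0.0604]
 [ 0.0294  0.0604]]
block 0 [nan nan nan] [0. 0.] [0. 0.] 0.0
  return _methods._mean(a, axis=axis, dtype=dtype,
  ret = um.true_divide(
```

View pics/w14.png

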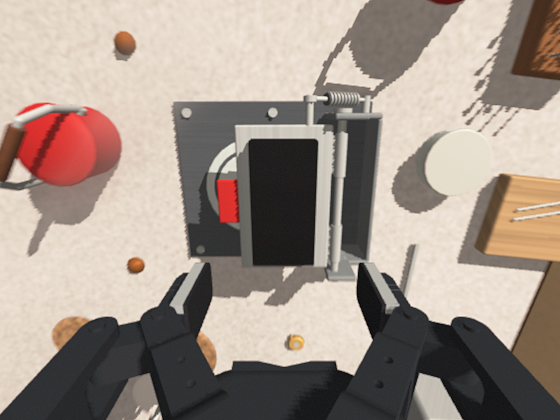

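The block is flat and centred: all corners inside the plate with margins of about 14 mm (x) and 12 mm (y). Now the lockets, starting with the copper one at top(405,252).

```bash
python3 -c "
from h import *
say();go([.474,-.374,.2],.3,.05,vmax=.04)"
```

```text
t 15.48 pos [0.6085 0.0095 0.2125] psi 1.68 tilt 0.011 F [1.18 0.   0.34] w 0.879 j [ 0.33  0.48 -0.54  1.71  0.28  1.02 -0.19]
t 15.48 rows 12 end [ 0.4742 -0.3735  0.2002]
{"tx":-0.031,"ty":-0.015,"tz":0.001,"rx":0.001,"ry":-0.001,"rz":0.115,"gripper":0.05}
{"tx":-0.032,"ty":-0.011,"tz":0.001,"rx":0.001,"ry":-0.001,"rz":0.115,"gripper":0.05}
{"tx":-0.033,"ty":-0.007,"tz":0.001,"rx":0.001,"ry":-0.001,"rz":0.115,"gripper":0.05}
{"tx":-0.033,"ty":-0.004,"tz":0.001,"rx":0.001,"ry":-0.001,"rz":0.115,"gripper":0.05}
{"tx":-0.034,"ty":0.001,"tz":0.001,"rx":0.001,"ry":-0.001,"rz":0.115,"gripper":0.05}
{"tx":-0.034,"ty":0.004,"tz":0.001,"rx":0.001,"ry":-0.001,"rz":0.115,"gripper":0.05}
{"tx":-0.032,"ty":0.008,"tz":0.001,"rx":0.001,"ry":-0.001,"rz":0.115,"gripper":0.05}
{"tx":-0.032,"ty":0.012,"tz":0.001,"rx":0.001,"ry":-0.001,"rz":0.115,"gripper":0.05}
{"tx":-0.03,"ty":0.016,"tz":0.002,"rx":0.001,"ry":-0.001,"rz":0.115,"gripper":0.05}
{"tx":-0.028,"ty":0.019,"tz":0.001,"rx":0.001,"ry":-0.001,"rz":0.115,"gripper":0.05}
{"tx":-0.026,"ty":0.022,"tz":0.001,"rx":0.001,"ry":-0.001,"rz":0.115,"gripper":0.05}
{"tx":-0.023,"ty":0.024,"tz":0.001,"rx":0.001,"ry":-0.001,"rz":0.115,"gripper":0.05}
```

step_arm:
  plan:
    - {"tx":-0.031,"ty":-0.015,"tz":0,"rx":0,"ry":0,"rz":0.115,"gripper":0.05}
    - {"tx":-0.032,"ty":-0.011,"tz":0,"rx":0,"ry":0,"rz":0.115,"gripper":0.05}
    - {"tx":-0.033,"ty":-0.007,"tz":0,"rx":0,"ry":0,"rz":0.115,"gripper":0.05}
    - {"tx":-0.033,"ty":-0.004,"tz":0,"rx":0,"ry":0,"rz":0.115,"gripper":0.05}
    - {"tx":-0.034,"ty":0.001,"tz":0,"rx":0,"ry":0,"rz":0.115,"gripper":0.05}

```text
time_s: 15.9
eef_pos: [0.5479, -0.1522, 0.2059]
ee_rot: [-0.0, 0.853, 0.522, -0.0]
ft_force: [1.0, 0.4, -0.5]
gripper_width: 0.586
```

step_arm:
  plan:
    - {"tx":-0.034,"ty":0.004,"tz":0,"rx":0,"ry":0,"rz":0.115,"gripper":0.05}
    - {"tx":-0.032,"ty":0.008,"tz":0,"rx":0,"ry":0,"rz":0.115,"gripper":0.05}
    - {"tx":-0.032,"ty":0.012,"tz":0,"rx":0,"ry":0,"rz":0.115,"gripper":0.05}
    - {"tx":-0.03,"ty":0.016,"tz":0,"rx":0,"ry":0,"rz":0.115,"gripper":0.05}
    - {"tx":-0.028,"ty":0.019,"tz":0,"rx":0,"ry":0,"rz":0.115,"gripper":0.05}

```text
time_s: 16.32
eef_pos: [0.4924, -0.3123, 0.2059]
ee_rot: [-0.0, 0.966, 0.259, -0.0]
ft_force: [0.7, 0.2, 0.5]
gripper_width: 0.588
```

step_arm:
  plan:
    - {"tx":-0.026,"ty":0.022,"tz":0,"rx":0,"ry":0,"rz":0.115,"gripper":0.05}
    - {"tx":-0.02,"ty":0.02,"tz":0,"rx":0,"ry":0,"rz":0.115,"gripper":0.05}
    - {"tx":0,"ty":0,"tz":0,"rx":0,"ry":0,"rz":0,"gripper":0.05}
    - {"tx":0,"ty":0,"tz":0,"rx":0,"ry":0,"rz":0,"gripper":0.05}
    - {"tx":0,"ty":0,"tz":0,"rx":0,"ry":0,"rz":0,"gripper":0.05}

```text
time_s: 16.73
eef_pos: [0.472, -0.3683, 0.2057]
ee_rot: [-0.001, 0.989, 0.15, -0.0]
ft_force: [0.7, 0.6, 0.2]
gripper_width: 0.586
```

```bash
cat > lk.py <<'E'
from h import *
def locket(W,im,a,b,z0=.0055,z1=.02,r=.03):
    H=cv2.cvtColor(im,cv2.COLOR_BGR2HSV)
    m=(W[...,2]>z0)&(W[...,2]<z1)&(abs(W[...,0]-a)<r)&(abs(W[...,1]-b)<r)
    m=m.astype(np.uint8)
    n,l,s,c=cv2.connectedComponentsWithStats(m)
    if n<2: print('none'); return
    k=1+np.argmax(s[1:,4]); q=W[l==k]
    top=q[q[:,2]>np.percentile(q[:,2],80)-.0015]
    cc,rr=cv2.minEnclosingCircle(top[:,:2].astype(np.float32))
    print('locket px',c[k].round(0),s[k,4],'mean',top.mean(0).round(4),'circ',np.round(cc,4),round(rr,4),'zmed',np.median(top[:,2]).round(4)); return np.array(cc)
E
python3 -c "
from lk import *
say();im,d,p,st=snap('wrist','w15');W=cloud(d,p,st);c=locket(W,im,.474,-.374)
go([.474,-.374,.05],.3,.05)
"
```

```text
t 16.73 pos [ 0.472  -0.3683  0.2057] psi 0.301 tilt 0.001 F [0.69 0.59 0.23] w 0.586 j [ 0.72  0.42 -0.15  1.75  0.07  0.98 -0.72]
locket px [291. 183.] 304 mean [ 0.4778 -0.3749  0.0093] circ [ 0.4781 -0.375 ] 0.0112 zmed 0.0092
t 16.78 rows 4 end [ 0.4745 -0.3743  0.0499]
{"tx":0,"ty":0.002,"tz":0.039,"rx":0,"ry":0,"rz":0.001,"gripper":0.05}
{"tx":0,"ty":0.001,"tz":0.039,"rx":0,"ry":0,"rz":0.001,"gripper":0.05}
{"tx":0,"ty":0.002,"tz":0.039,"rx":0,"ry":0,"rz":0.001,"gripper":0.05}
{"tx":0,"ty":0.002,"tz":0.039,"rx":0,"ry":0,"rz":0.001,"gripper":0.05}
```

View pics/w15.png

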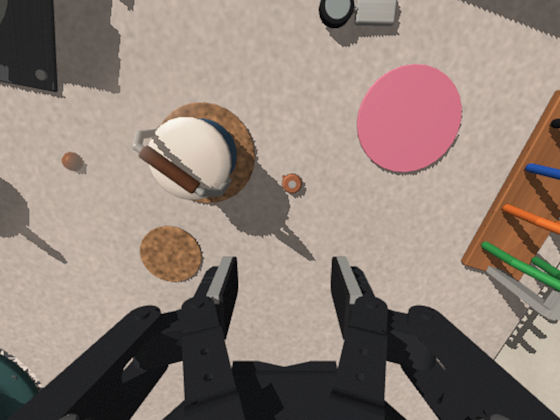

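Copper locket at (291,183), with a flat ring top. Checking the pot position too.

```bash
cat > pot.py <<'E'
from h import *
def pot(W,im):
    H=cv2.cvtColor(im,cv2.COLOR_BGR2HSV)
    m=(W[...,2]>.055)&(W[...,2]<.08)&(abs(W[...,0]-.48)<.09)&(abs(W[...,1]+.27)<.09)&(H[...,1]<60)&(H[...,2]>90)
    m=cv2.morphologyEx((m*255).astype(np.uint8),cv2.MORPH_OPEN,np.ones((3,3)))>0
    print('cover',m.sum(),cv2.minEnclosingCircle(W[m][:,:2].astype(np.float32)))
    m=(W[...,2]<.010)&(W[...,2]>-.002)&(H[...,0]>5)&(H[...,0]<25)&(H[...,1]>80)&(abs(W[...,0]-.477)<.065)&(abs(W[...,1]+.268)<.065)
    m=cv2.morphologyEx((m*255).astype(np.uint8),cv2.MORPH_OPEN,np.ones((3,3)))>0
    print('mat',m.sum(),cv2.minEnclosingCircle(W[m][:,:2].astype(np.float32)))
E
python3 -c "
from pot import *
z=np.load('last_wrist.npz');im,d=z['im'],z['d'];st=dict(eef_pos=z['pos'],ee_rot=z['rot']);p=ctrl.camera_params('wrist');W=cloud(d,p,st);pot(W,im)
go([.478,-.375,.08],.3,.05)"
```

```text
cover 4338 ((0.4855646789073944, -0.26889291405677795), 0.04222806915640831)
mat 2320 ((0.4782795310020447, -0.2697010338306427), 0.05834363400936127)
t 16.78 rows 4 end [ 0.4779 -0.3754  0.0799]
{"tx":0.001,"ty":0.002,"tz":0.031,"rx":0,"ry":0,"rz":0.001,"gripper":0.05}
{"tx":0.001,"ty":0.002,"tz":0.032,"rx":0,"ry":0,"rz":0.001,"gripper":0.05}
{"tx":0,"ty":0.003,"tz":0.031,"rx":0,"ry":0,"rz":0.001,"gripper":0.05}
{"tx":0.001,"ty":0.002,"tz":0.032,"rx":0,"ry":0,"rz":0.001,"gripper":0.05}
```

step_arm:
  plan:
    - {"tx":0.002,"ty":0.003,"tz":0.035,"rx":0,"ry":0,"rz":0,"gripper":0.05}
    - {"tx":0.001,"ty":0.003,"tz":0.035,"rx":0,"ry":0,"rz":0,"gripper":0.05}
    - {"tx":0.001,"ty":0.003,"tz":0.035,"rx":0,"ry":0,"rz":0,"gripper":0.05}
    - {"tx":0,"ty":0,"tz":0.02,"rx":0,"ry":0,"rz":0,"gripper":0.05}
    - {"tx":0,"ty":0,"tz":0,"rx":0,"ry":0,"rz":0,"gripper":0.05}

```text
time_s: 17.2
eef_pos: [0.4763, -0.373, 0.0763]
ee_rot: [-0.004, 0.989, 0.151, -0.003]
ft_force: [-0.8, 0.3, -0.5]
gripper_width: 0.585
```

```bash
python3 -c "
from lk import *
say();im,d,p,st=snap('wrist','w16');W=cloud(d,p,st);c=locket(W,im,.477,-.374)
go([c[0],c[1],.003],.3,.05,vmax=.025)
"
```

```text
t 17.2 pos [ 0.4763 -0.373   0.0763] psi 0.303 tilt 0.009 F [-0.8  0.3 -0.5] w 0.585 j [ 0.71  0.6  -0.13  1.81  0.1   0.75 -0.74]
locket px [288. 224.] 700 mean [ 0.4779 -0.3753  0.0092] circ [ 0.4787 -0.3747] 0.0122 zmed 0.0091
t 17.25 rows 4 end [ 0.4788 -0.3746  0.0031]
{"tx":0,"ty":0,"tz":0.019,"rx":-0.001,"ry":0.001,"rz":0.001,"gripper":0.05}
{"tx":0,"ty":0.001,"tz":0.019,"rx":-0.001,"ry":0.001,"rz":0.001,"gripper":0.05}
{"tx":0.001,"ty":0,"tz":0.019,"rx":-0.001,"ry":0.001,"rz":0.001,"gripper":0.05}
{"tx":0,"ty":0,"tz":0.019,"rx":-0.001,"ry":0.001,"rz":0.001,"gripper":0.05}
```

View pics/w16.png

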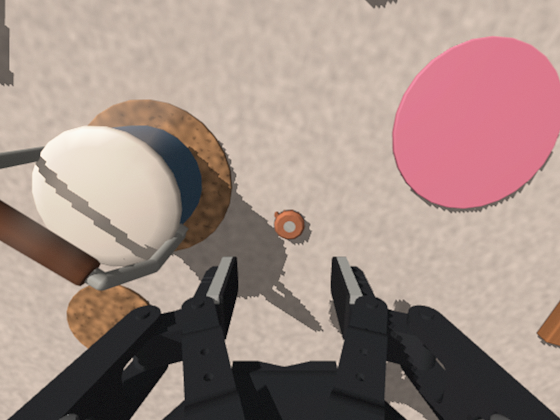

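Copper locket at (289,225), between the fingers. Descending.

step_arm:
  plan:
    - {"tx":0.001,"ty":0.001,"tz":0.025,"rx":0,"ry":0,"rz":0,"gripper":0.05}
    - {"tx":0,"ty":0.001,"tz":0.023,"rx":0,"ry":0,"rz":0,"gripper":0.05}
    - {"tx":0,"ty":0,"tz":0.012,"rx":0,"ry":0,"rz":0,"gripper":0.05}
    - {"tx":0,"ty":0,"tz":0.006,"rx":0,"ry":0,"rz":0,"gripper":0.05}
    - {"tx":0,"ty":0,"tz":0,"rx":0,"ry":0,"rz":0,"gripper":0.05}

```text
time_s: 17.67
eef_pos: [0.4801, -0.3778, 0.0153]
ee_rot: [-0.0, 0.989, 0.15, -0.0]
ft_force: [-0.4, -0.1, 0.3]
gripper_width: 0.586
```

```bash
python3 -c "
from lk import *
say();im,d,p,st=snap('wrist','w17');W=cloud(d,p,st);c=locket(W,im,.477,-.374,r=.018)
go([.4783,-.375,.003],.3,.05,vmax=.025)
"
```

```text
t 17.67 pos [ 0.4801 -0.3778  0.0153] psi 0.301 tilt 0.001 F [-0.41 -0.1   0.28] w 0.586 j [ 0.7   0.69 -0.11  1.81  0.12  0.64 -0.76]
locket px [279. 266.] 1211 mean [ 0.4782 -0.3756  0.0091] circ [ 0.4782 -0.3744] 0.0125 zmed 0.0091
t 17.72 rows 1 end [ 0.4784 -0.3748  0.0031]
{"tx":-0.001,"ty":-0.004,"tz":0.013,"rx":0.001,"ry":-0.001,"rz":0,"gripper":0.05}
```

View pics/w17.png

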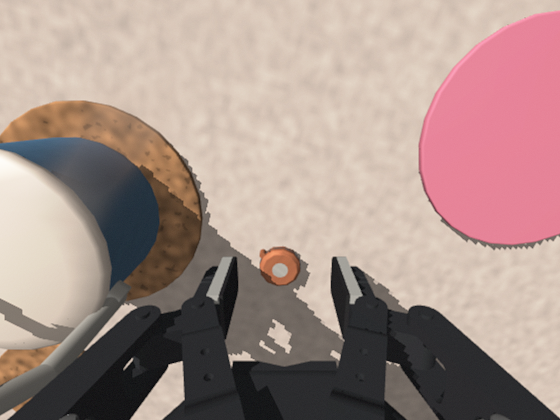

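step_arm:
  plan:
    - {"tx":-0.001,"ty":-0.003,"tz":0.006,"rx":0,"ry":0,"rz":0,"gripper":0.05}
    - {"tx":0,"ty":0,"tz":0.005,"rx":0,"ry":0,"rz":0,"gripper":0.05}
    - {"tx":0,"ty":0,"tz":0,"rx":0,"ry":0,"rz":0,"gripper":0.05}
    - {"tx":0,"ty":0,"tz":0,"rx":0,"ry":0,"rz":0,"gripper":0.04}
    - {"tx":0,"ty":0,"tz":0,"rx":0,"ry":0,"rz":0,"gripper":0.03}
  grip_force: 40

```text
time_s: 18.13
eef_pos: [0.4781, -0.3759, 0.0046]
ee_rot: [0.0, 0.989, 0.149, 0.0]
ft_force: [-0.6, 0.2, -0.3]
gripper_width: 0.357
```

step_arm:
  plan:
    - {"tx":0,"ty":0,"tz":0,"rx":0,"ry":0,"rz":0,"gripper":0.02}
    - {"tx":0,"ty":0,"tz":0,"rx":0,"ry":0,"rz":0,"gripper":0.01}
    - {"tx":0,"ty":0,"tz":0,"rx":0,"ry":0,"rz":0,"gripper":0.01}
    - {"tx":0,"ty":0,"tz":0,"rx":0,"ry":0,"rz":0,"gripper":0.01}

```text
time_s: 18.47
eef_pos: [0.4782, -0.3759, 0.0048]
ee_rot: [0.0, 0.989, 0.149, 0.0]
ft_force: [-1.0, 0.6, 6.0]
gripper_width: 0.248
```

```bash
python3 -c "
from lk import *
say();im,d,p,st=snap('wrist','w18');W=cloud(d,p,st);locket(W,im,.477,-.374,r=.018)
"
```

```text
t 18.47 pos [ 0.4782 -0.3759  0.0048] psi 0.3 tilt 0.001 F [-0.96  0.6   6.  ] w 0.248 j [ 0.69  0.7  -0.11  1.82  0.12  0.62 -0.76]
locket px [282. 272.] 1655 mean [ 0.48   -0.3745  0.0108] circ [ 0.4821 -0.3735] 0.018 zmed 0.0095
```

View pics/w18.png

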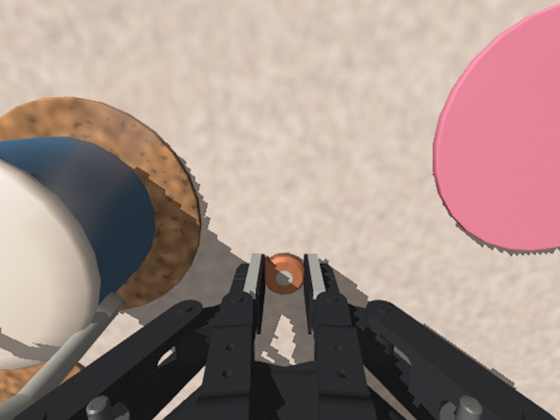

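Copper locket gripped at (284,272). Lifting and carrying it to the block.

step_arm:
  plan:
    - {"tx":0,"ty":0,"tz":-0.01,"rx":0,"ry":0,"rz":0,"gripper":0.01}
    - {"tx":0,"ty":0,"tz":-0.03,"rx":0,"ry":0,"rz":0,"gripper":0.01}
    - {"tx":0,"ty":0,"tz":-0.04,"rx":0,"ry":0,"rz":0,"gripper":0.01}
    - {"tx":0,"ty":0,"tz":-0.04,"rx":0,"ry":0,"rz":0,"gripper":0.01}
    - {"tx":0,"ty":0,"tz":-0.04,"rx":0,"ry":0,"rz":0,"gripper":0.01}

```text
time_s: 18.93
eef_pos: [0.4776, -0.3755, 0.1661]
ee_rot: [-0.0, 0.989, 0.149, -0.0]
ft_force: [2.0, -0.7, -0.2]
gripper_width: 0.243
```

```bash
python3 -c "
from lk import *
say();go([.6103,-.0243,.18],1.68,.01)
"
```

```text
t 18.93 pos [ 0.4776 -0.3755  0.1661] psi 0.3 tilt 0.001 F [ 1.98 -0.75 -0.24] w 0.243 j [ 0.72  0.48 -0.14  1.76  0.08  0.91 -0.73]
t 18.93 rows 12 end [ 0.6102 -0.0246  0.1802]
{"tx":0.019,"ty":-0.025,"tz":-0.001,"rx":0,"ry":0,"rz":-0.115,"gripper":0.01}
{"tx":0.022,"ty":-0.022,"tz":-0.001,"rx":0,"ry":0,"rz":-0.115,"gripper":0.01}
{"tx":0.024,"ty":-0.02,"tz":-0.001,"rx":0,"ry":0,"rz":-0.115,"gripper":0.01}
{"tx":0.027,"ty":-0.016,"tz":-0.002,"rx":0,"ry":0,"rz":-0.115,"gripper":0.01}
{"tx":0.028,"ty":-0.014,"tz":-0.001,"rx":0,"ry":0,"rz":-0.115,"gripper":0.01}
{"tx":0.03,"ty":-0.01,"tz":-0.001,"rx":0,"ry":0,"rz":-0.115,"gripper":0.01}
{"tx":0.03,"ty":-0.007,"tz":-0.001,"rx":0,"ry":0,"rz":-0.115,"gripper":0.01}
{"tx":0.031,"ty":-0.003,"tz":-0.001,"rx":0,"ry":0,"rz":-0.115,"gripper":0.01}
{"tx":0.032,"ty":0,"tz":-0.001,"rx":0,"ry":0,"rz":-0.115,"gripper":0.01}
{"tx":0.031,"ty":0.004,"tz":-0.001,"rx":0,"ry":0,"rz":-0.115,"gripper":0.01}
{"tx":0.03,"ty":0.007,"tz":-0.002,"rx":0,"ry":0,"rz":-0.115,"gripper":0.01}
{"tx":0.029,"ty":0.011,"tz":-0.001,"rx":0,"ry":0,"rz":-0.115,"gripper":0.01}
```

step_arm:
  plan:
    - {"tx":0.019,"ty":-0.025,"tz":-0.004,"rx":0,"ry":0,"rz":-0.115,"gripper":0.01}
    - {"tx":0.022,"ty":-0.022,"tz":-0.004,"rx":0,"ry":0,"rz":-0.115,"gripper":0.01}
    - {"tx":0.024,"ty":-0.02,"tz":-0.004,"rx":0,"ry":0,"rz":-0.115,"gripper":0.01}
    - {"tx":0.027,"ty":-0.016,"tz":-0.002,"rx":0,"ry":0,"rz":-0.115,"gripper":0.01}
    - {"tx":0.028,"ty":-0.014,"tz":0,"rx":0,"ry":0,"rz":-0.115,"gripper":0.01}

```text
time_s: 19.35
eef_pos: [0.534, -0.2283, 0.1796]
ee_rot: [0.001, 0.905, 0.426, 0.001]
ft_force: [0.2, -0.4, -0.2]
gripper_width: 0.244
```

step_arm:
  plan:
    - {"tx":0.03,"ty":-0.01,"tz":0,"rx":0,"ry":0,"rz":-0.115,"gripper":0.01}
    - {"tx":0.03,"ty":-0.007,"tz":0,"rx":0,"ry":0,"rz":-0.115,"gripper":0.01}
    - {"tx":0.031,"ty":-0.003,"tz":0,"rx":0,"ry":0,"rz":-0.115,"gripper":0.01}
    - {"tx":0.032,"ty":0,"tz":0,"rx":0,"ry":0,"rz":-0.115,"gripper":0.01}
    - {"tx":0.031,"ty":0.004,"tz":0,"rx":0,"ry":0,"rz":-0.115,"gripper":0.01}

```text
time_s: 19.77
eef_pos: [0.5891, -0.0814, 0.1788]
ee_rot: [0.0, 0.747, 0.665, 0.0]
ft_force: [0.7, -0.0, 0.0]
gripper_width: 0.241
```

step_arm:
  plan:
    - {"tx":0.03,"ty":0.007,"tz":0,"rx":0,"ry":0,"rz":-0.115,"gripper":0.01}
    - {"tx":0.025,"ty":0.01,"tz":0,"rx":0,"ry":0,"rz":-0.115,"gripper":0.01}
    - {"tx":0,"ty":0,"tz":0,"rx":0,"ry":0,"rz":0,"gripper":0.01}
    - {"tx":0,"ty":0,"tz":0,"rx":0,"ry":0,"rz":0,"gripper":0.01}

```text
time_s: 20.1
eef_pos: [0.6097, -0.0269, 0.1785]
ee_rot: [-0.0, 0.667, 0.745, 0.0]
ft_force: [-0.4, -0.7, -0.3]
gripper_width: 0.247
```

```bash
python3 -c "
from blk import *
say();im,d,p,st=snap('wrist','w19');W=cloud(d,p,st);blockfit(W,im);go([.6103,-.0243,.11],1.68,.01,vmax=.02)
"
```

```text
t 20.1 pos [ 0.6097 -0.0269  0.1785] psi 1.682 tilt 0.001 F [-0.38 -0.72 -0.32] w 0.247 j [ 0.38  0.52 -0.52  1.72  0.31  0.98 -0.15]
block 11408 [0.6064 0.0152 0.0946] [0.6069 0.008 ] [0.0597 0.118 ] 6.18
t 20.15 rows 4 end [ 0.6098 -0.024   0.1102]
{"tx":0.001,"ty":0,"tz":0.017,"rx":0,"ry":0,"rz":0,"gripper":0.01}
{"tx":0.001,"ty":0.001,"tz":0.017,"rx":0,"ry":0,"rz":0,"gripper":0.01}
{"tx":0.001,"ty":0,"tz":0.017,"rx":0,"ry":0,"rz":0,"gripper":0.01}
{"tx":0.002,"ty":0,"tz":0.017,"rx":0,"ry":0,"rz":0,"gripper":0.01}
```

View pics/w19.png

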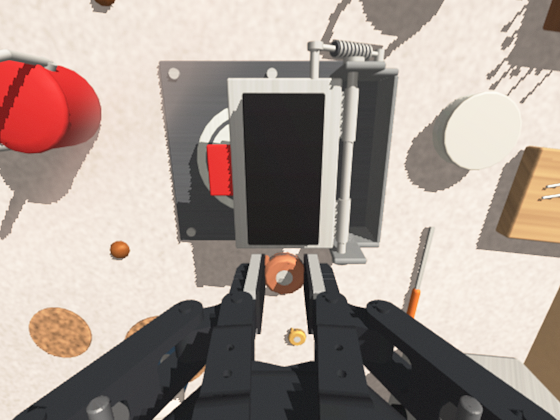

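Locket held at (285,270); the block is square on the plate. Descending.

step_arm:
  plan:
    - {"tx":0.001,"ty":0,"tz":0.02,"rx":0,"ry":0,"rz":0,"gripper":0.01}
    - {"tx":0.001,"ty":0,"tz":0.022,"rx":0,"ry":0,"rz":0,"gripper":0.01}
    - {"tx":0,"ty":0,"tz":0.016,"rx":0,"ry":0,"rz":0,"gripper":0.01}
    - {"tx":0,"ty":0,"tz":0.008,"rx":0,"ry":0,"rz":0,"gripper":0.01}
    - {"tx":0,"ty":0,"tz":0.004,"rx":0,"ry":0,"rz":0,"gripper":0.01}

```text
time_s: 20.57
eef_pos: [0.6083, -0.0288, 0.107]
ee_rot: [-0.001, 0.669, 0.744, -0.001]
ft_force: [-0.3, 0.1, -0.8]
gripper_width: 0.243
```

step_arm:
  plan:
    - {"tx":0,"ty":0,"tz":0.003,"rx":0,"ry":0,"rz":0,"gripper":0.01}
    - {"tx":0,"ty":0,"tz":0.0,"rx":0,"ry":0,"rz":0,"gripper":0.01}
    - {"tx":0,"ty":0,"tz":0,"rx":0,"ry":0,"rz":0,"gripper":0.01}

```text
time_s: 20.82
eef_pos: [0.6099, -0.0272, 0.1061]
ee_rot: [0.001, 0.668, 0.744, 0.0]
ft_force: [0.7, -0.9, -1.1]
gripper_width: 0.246
```

step_arm:
  plan:
    - {"tx":0.002,"ty":0,"tz":0.002,"rx":0,"ry":0,"rz":0,"gripper":0.01}
    - {"tx":0,"ty":0,"tz":0.002,"rx":0,"ry":0,"rz":0,"gripper":0.01}
    - {"tx":0,"ty":0,"tz":0.001,"rx":0,"ry":0,"rz":0,"gripper":0.01}
    - {"tx":0,"ty":0,"tz":0,"rx":0,"ry":0,"rz":0,"gripper":0.01}
    - {"tx":0,"ty":0,"tz":0,"rx":0,"ry":0,"rz":0,"gripper":0.01}

```text
time_s: 21.23
eef_pos: [0.6091, -0.025, 0.1003]
ee_rot: [0.0, 0.668, 0.745, -0.0]
ft_force: [-0.3, 0.8, -0.7]
gripper_width: 0.246
```

step_arm:
  plan:
    - {"tx":0,"ty":0,"tz":0.001,"rx":0,"ry":0,"rz":0,"gripper":0.01}
    - {"tx":0,"ty":0,"tz":0,"rx":0,"ry":0,"rz":0,"gripper":0.025}
    - {"tx":0,"ty":0,"tz":0,"rx":0,"ry":0,"rz":0,"gripper":0.035}
    - {"tx":0,"ty":0,"tz":0,"rx":0,"ry":0,"rz":0,"gripper":0.045}
    - {"tx":0,"ty":0,"tz":0,"rx":0,"ry":0,"rz":0,"gripper":0.045}

```text
time_s: 21.65
eef_pos: [0.6092, -0.025, 0.0993]
ee_rot: [0.0, 0.668, 0.745, 0.0]
ft_force: [-0.3, 0.1, 0.7]
gripper_width: 0.526
```

step_arm:
  plan:
    - {"tx":0,"ty":0,"tz":-0.01,"rx":0,"ry":0,"rz":0,"gripper":0.045}
    - {"tx":0,"ty":0,"tz":-0.03,"rx":0,"ry":0,"rz":0,"gripper":0.045}
    - {"tx":0,"ty":0,"tz":-0.03,"rx":0,"ry":0,"rz":0,"gripper":0.05}
    - {"tx":0,"ty":0,"tz":-0.03,"rx":0,"ry":0,"rz":0,"gripper":0.05}
    - {"tx":0,"ty":0,"tz":0,"rx":0,"ry":0,"rz":0,"gripper":0.05}

```text
time_s: 22.07
eef_pos: [0.6129, -0.0242, 0.2066]
ee_rot: [0.004, 0.667, 0.745, 0.004]
ft_force: [0.8, 0.2, 1.1]
gripper_width: 0.585
```

```bash
python3 -c "
from blk import *
from lk import locket
say();im,d,p,st=snap('wrist','w20');W=cloud(d,p,st);r=blockfit(W,im);c=locket(W,im,.61,-.025,.098,.11)
a=.108;M=np.array([[np.cos(a),-np.sin(a)],[np.sin(a),np.cos(a)]]);print('in block',(c-[.6067,.0085])@M)
go([.6475,-.2215,.12],1.25,.05)
"
```

```text
t 22.07 pos [ 0.6129 -0.0242  0.2066] psi 1.68 tilt 0.011 F [0.84 0.23 1.11] w 0.585 j [ 0.39  0.49 -0.54  1.7   0.29  1.02 -0.14]
block 8647 [0.6052 0.0185 0.0946] [0.6068 0.008 ] [0.0597 0.1188] 6.21
locket px [278. 210.] 567 mean [ 0.6108 -0.0263  0.1035] circ [ 0.6106 -0.026 ] 0.0118 zmed 0.1035
in block [ 0.00018924 -0.0347445 ]
t 22.12 rows 6 end [ 0.6475 -0.2212  0.1201]
{"tx":-0.033,"ty":0.002,"tz":0.014,"rx":0.001,"ry":0,"rz":0.072,"gripper":0.05}
{"tx":-0.033,"ty":0.005,"tz":0.014,"rx":0.001,"ry":0,"rz":0.072,"gripper":0.05}
{"tx":-0.033,"ty":0.007,"tz":0.014,"rx":0.001,"ry":0,"rz":0.072,"gripper":0.05}
{"tx":-0.032,"ty":0.009,"tz":0.014,"rx":0.001,"ry":0,"rz":0.072,"gripper":0.05}
{"tx":-0.031,"ty":0.012,"tz":0.014,"rx":0.001,"ry":0,"rz":0.072,"gripper":0.05}
{"tx":-0.03,"ty":0.014,"tz":0.014,"rx":0.001,"ry":0,"rz":0.072,"gripper":0.05}
```

View pics/w20.png

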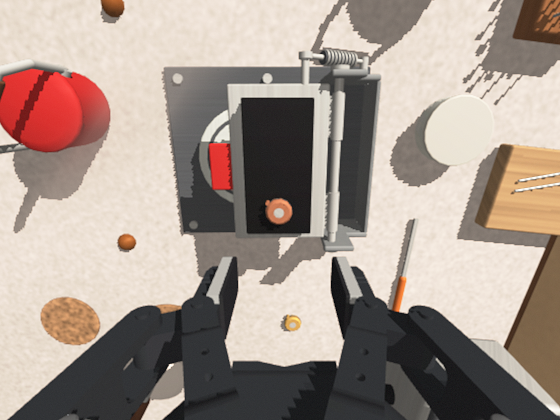

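Copper locket placed flat at block (0, −35 mm), seen at (278,211). Next is brass locket B, at (292,322).

```bash
python3 -c "
from lk import *
z=np.load('last_wrist.npz');im,d=z['im'],z['d'];st=dict(eef_pos=z['pos'],ee_rot=z['rot']);W=cloud(d,ctrl.camera_params('wrist'),st);locket(W,im,.6475,-.2215)
say();go([.648,-.222,.10],1.68,.05)"
```

```text
locket px [292. 323.] 189 mean [ 0.6497 -0.221   0.0088] circ [ 0.6498 -0.2214] 0.0112 zmed 0.0088
t 22.12 pos [ 0.6115 -0.0246  0.2038] psi 1.68 tilt 0.008 F [-0.46 -0.53 -0.42] w 0.584 j [ 0.39  0.49 -0.54  1.7   0.29  1.01 -0.14]
t 22.12 rows 6 end [ 0.6477 -0.222   0.1001]
{"tx":-0.033,"ty":0.002,"tz":0.017,"rx":0.001,"ry":0,"rz":0,"gripper":0.05}
{"tx":-0.034,"ty":0.003,"tz":0.018,"rx":0.001,"ry":0,"rz":0,"gripper":0.05}
{"tx":-0.033,"ty":0.002,"tz":0.017,"rx":0.001,"ry":0,"rz":0,"gripper":0.05}
{"tx":-0.033,"ty":0.002,"tz":0.017,"rx":0.001,"ry":0,"rz":0,"gripper":0.05}
{"tx":-0.034,"ty":0.003,"tz":0.018,"rx":0.001,"ry":0,"rz":0,"gripper":0.05}
{"tx":-0.033,"ty":0.002,"tz":0.017,"rx":0.001,"ry":0,"rz":0,"gripper":0.05}
```

step_arm:
  plan:
    - {"tx":-0.035,"ty":0.003,"tz":0,"rx":0,"ry":0,"rz":0,"gripper":0.05}
    - {"tx":-0.04,"ty":0.003,"tz":0,"rx":0,"ry":0,"rz":0,"gripper":0.05}
    - {"tx":-0.04,"ty":0.003,"tz":0.015,"rx":0,"ry":0,"rz":0,"gripper":0.05}
    - {"tx":-0.036,"ty":0.003,"tz":0.02,"rx":0,"ry":0,"rz":0,"gripper":0.05}
    - {"tx":-0.033,"ty":0.003,"tz":0.025,"rx":0,"ry":0,"rz":0,"gripper":0.05}

```text
time_s: 22.53
eef_pos: [0.6445, -0.2083, 0.1401]
ee_rot: [0.001, 0.668, 0.744, 0.0]
ft_force: [-0.0, -0.5, -0.2]
gripper_width: 0.587
```

step_arm:
  plan:
    - {"tx":-0.016,"ty":0.001,"tz":0.035,"rx":0,"ry":0,"rz":0,"gripper":0.05}
    - {"tx":0,"ty":0,"tz":0.03,"rx":0,"ry":0,"rz":0,"gripper":0.05}
    - {"tx":0,"ty":0,"tz":0.015,"rx":0,"ry":0,"rz":0,"gripper":0.05}
    - {"tx":0,"ty":0,"tz":0,"rx":0,"ry":0,"rz":0,"gripper":0.05}
    - {"tx":0,"ty":0,"tz":0,"rx":0,"ry":0,"rz":0,"gripper":0.05}

```text
time_s: 22.95
eef_pos: [0.6466, -0.2193, 0.0595]
ee_rot: [-0.001, 0.667, 0.745, 0.0]
ft_force: [0.5, 0.2, 0.6]
gripper_width: 0.588
```

```bash
python3 -c "
from lk import *
say();im,d,p,st=snap('wrist','w21');W=cloud(d,p,st);c=locket(W,im,.649,-.2215,r=.022);
go([c[0],c[1],.0045],1.68,.05,vmax=.02)"
```

```text
t 22.95 pos [ 0.6466 -0.2193  0.0595] psi 1.682 tilt 0.002 F [0.45 0.18 0.61] w 0.588 j [ 0.57  0.77 -0.42  1.6   0.38  0.86  0.11]
locket px [286. 236.] 805 mean [ 0.6502 -0.222   0.009 ] circ [ 0.6501 -0.2222] 0.0116 zmed 0.009
t 23.0 rows 3 end [ 0.6501 -0.2223  0.0041]
{"tx":-0.001,"ty":0.001,"tz":0.019,"rx":0.001,"ry":0,"rz":0.001,"gripper":0.05}
{"tx":-0.001,"ty":0,"tz":0.019,"rx":0.001,"ry":0,"rz":0.001,"gripper":0.05}
{"tx":-0.001,"ty":0.001,"tz":0.019,"rx":0.001,"ry":0,"rz":0.001,"gripper":0.05}
```

View pics/w21.png

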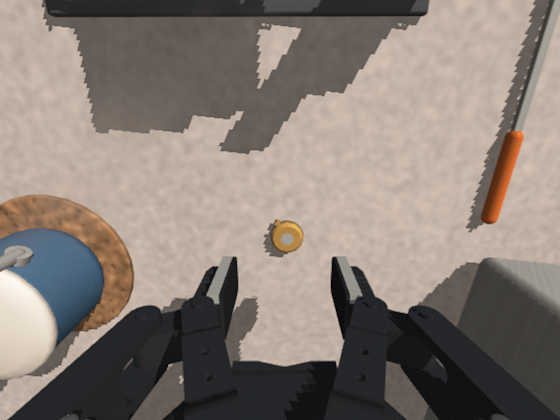

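Brass locket at (287,236), with a flat ring top and lug. The oven edge at (480,262) keeps clear.

step_arm:
  plan:
    - {"tx":-0.002,"ty":0.002,"tz":0.018,"rx":0,"ry":0,"rz":0,"gripper":0.05}
    - {"tx":-0.001,"ty":0.001,"tz":0.018,"rx":0,"ry":0,"rz":0,"gripper":0.05}
    - {"tx":0,"ty":0,"tz":0.01,"rx":0,"ry":0,"rz":0,"gripper":0.05}
    - {"tx":0,"ty":0,"tz":0.004,"rx":0,"ry":0,"rz":0,"gripper":0.05}
    - {"tx":0,"ty":0,"tz":0,"rx":0,"ry":0,"rz":0,"gripper":0.05}

```text
time_s: 23.42
eef_pos: [0.6501, -0.223, 0.0102]
ee_rot: [0.0, 0.667, 0.745, 0.0]
ft_force: [0.1, 0.2, -0.3]
gripper_width: 0.584
```

```bash
python3 -c "
from lk import *
say();im,d,p,st=snap('wrist','w22');W=cloud(d,p,st);c=locket(W,im,.65,-.222,r=.017);
go([.650,-.222,.0045],1.68,.05,vmax=.02)"
```

```text
t 23.42 pos [ 0.6501 -0.223   0.0102] psi 1.681 tilt 0.0 F [ 0.12  0.16 -0.28] w 0.584 j [ 0.55  0.83 -0.4   1.6   0.41  0.79  0.09]
locket px [281. 264.] 1304 mean [ 0.6502 -0.2221  0.0091] circ [ 0.6501 -0.2219] 0.0118 zmed 0.0091
t 23.47 rows 1 end [ 0.6505 -0.2222  0.0048]
{"tx":0.001,"ty":0,"tz":0.006,"rx":0.001,"ry":0,"rz":0,"gripper":0.05}
```

step_arm:
  plan:
    - {"tx":0.001,"ty":0,"tz":0.005,"rx":0,"ry":0,"rz":0,"gripper":0.05}
    - {"tx":0,"ty":0,"tz":0,"rx":0,"ry":0,"rz":0,"gripper":0.05}
    - {"tx":0,"ty":0,"tz":0,"rx":0,"ry":0,"rz":0,"gripper":0.04}
    - {"tx":0,"ty":0,"tz":0,"rx":0,"ry":0,"rz":0,"gripper":0.03}
    - {"tx":0,"ty":0,"tz":0,"rx":0,"ry":0,"rz":0,"gripper":0.02}

```text
time_s: 23.88
eef_pos: [0.65, -0.2227, 0.0052]
ee_rot: [0.0, 0.668, 0.745, 0.0]
ft_force: [-1.9, 0.9, 3.0]
gripper_width: 0.246
```

step_arm:
  plan:
    - {"tx":0,"ty":0,"tz":0,"rx":0,"ry":0,"rz":0,"gripper":0.01}
    - {"tx":0,"ty":0,"tz":0,"rx":0,"ry":0,"rz":0,"gripper":0.01}
    - {"tx":0,"ty":0,"tz":-0.01,"rx":0,"ry":0,"rz":0,"gripper":0.01}
    - {"tx":0,"ty":0,"tz":-0.03,"rx":0,"ry":0,"rz":0,"gripper":0.01}
    - {"tx":0,"ty":0,"tz":-0.04,"rx":0,"ry":0,"rz":0,"gripper":0.01}

```text
time_s: 24.3
eef_pos: [0.6471, -0.222, 0.0822]
ee_rot: [-0.003, 0.667, 0.745, -0.001]
ft_force: [0.9, 0.1, -0.6]
gripper_width: 0.244
```

```bash
python3 -c "
from lk import *
say();im,d,p,st=snap('wrist','w23')
go([.6067,.0085,.18],1.68,.01,vmax=.038)"
```

```text
t 24.3 pos [ 0.6471 -0.222   0.0822] psi 1.68 tilt 0.007 F [ 0.91  0.15 -0.61] w 0.244 j [ 0.57  0.74 -0.43  1.58  0.37  0.91  0.12]
t 24.35 rows 7 end [0.6066 0.0083 0.1797]
{"tx":0.034,"ty":-0.003,"tz":-0.012,"rx":0.001,"ry":0,"rz":0,"gripper":0.01}
{"tx":0.033,"ty":-0.003,"tz":-0.013,"rx":0.001,"ry":0,"rz":0,"gripper":0.01}
{"tx":0.034,"ty":-0.003,"tz":-0.012,"rx":0.001,"ry":0,"rz":0,"gripper":0.01}
{"tx":0.033,"ty":-0.003,"tz":-0.013,"rx":0.001,"ry":0,"rz":0,"gripper":0.01}
{"tx":0.034,"ty":-0.003,"tz":-0.012,"rx":0.001,"ry":0,"rz":0,"gripper":0.01}
{"tx":0.034,"ty":-0.003,"tz":-0.013,"rx":0.001,"ry":0,"rz":0,"gripper":0.01}
{"tx":0.033,"ty":-0.003,"tz":-0.012,"rx":0.001,"ry":0,"rz":0,"gripper":0.01}
```

View pics/w23.png

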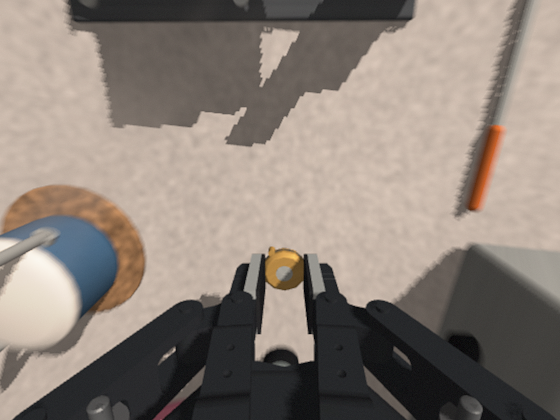

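Brass locket held at (284,268). Up first, then across to block slot 2.

step_arm:
  plan:
    - {"tx":0,"ty":0,"tz":-0.035,"rx":0,"ry":0,"rz":0,"gripper":0.01}
    - {"tx":0.025,"ty":-0.002,"tz":-0.03,"rx":0,"ry":0,"rz":0,"gripper":0.01}
    - {"tx":0.033,"ty":-0.003,"tz":-0.02,"rx":0,"ry":0,"rz":0,"gripper":0.01}
    - {"tx":0.035,"ty":-0.003,"tz":-0.005,"rx":0,"ry":0,"rz":0,"gripper":0.01}
    - {"tx":0.038,"ty":-0.003,"tz":0,"rx":0,"ry":0,"rz":0,"gripper":0.01}

```text
time_s: 24.77
eef_pos: [0.6259, -0.0934, 0.1779]
ee_rot: [0.003, 0.668, 0.744, 0.001]
ft_force: [0.1, 0.1, -1.5]
gripper_width: 0.238
```

step_arm:
  plan:
    - {"tx":0.038,"ty":-0.003,"tz":0,"rx":0,"ry":0,"rz":0,"gripper":0.01}
    - {"tx":0.036,"ty":-0.003,"tz":0,"rx":0,"ry":0,"rz":0,"gripper":0.01}
    - {"tx":0.025,"ty":-0.002,"tz":0.015,"rx":0,"ry":0,"rz":0,"gripper":0.01}
    - {"tx":0,"ty":0,"tz":0.01,"rx":0,"ry":0,"rz":0,"gripper":0.01}
    - {"tx":0,"ty":0,"tz":0,"rx":0,"ry":0,"rz":0,"gripper":0.01}

```text
time_s: 25.18
eef_pos: [0.6044, 0.0058, 0.1483]
ee_rot: [-0.001, 0.666, 0.746, -0.001]
ft_force: [-0.4, -1.9, -0.4]
gripper_width: 0.245
```

```bash
python3 -c "
from lk import *
say();go([.6067,.0085,.102],1.68,.01,vmax=.02)"
```

```text
t 25.18 pos [0.6044 0.0058 0.1483] psi 1.684 tilt 0.003 F [-0.43 -1.9  -0.38] w 0.245 j [ 0.32  0.55 -0.51  1.76  0.33  0.92 -0.22]
t 25.18 rows 3 end [0.6071 0.0081 0.1023]
{"tx":0.001,"ty":0.001,"tz":0.015,"rx":-0.001,"ry":0,"rz":0.001,"gripper":0.01}
{"tx":0.001,"ty":0.001,"tz":0.016,"rx":-0.001,"ry":0,"rz":0.001,"gripper":0.01}
{"tx":0,"ty":0.001,"tz":0.015,"rx":-0.001,"ry":0,"rz":0.001,"gripper":0.01}
```

step_arm:
  plan:
    - {"tx":0.001,"ty":0.001,"tz":0.015,"rx":0,"ry":0,"rz":0,"gripper":0.01}
    - {"tx":0.001,"ty":0.001,"tz":0.014,"rx":0,"ry":0,"rz":0,"gripper":0.01}
    - {"tx":0,"ty":0,"tz":0.008,"rx":0,"ry":0,"rz":0,"gripper":0.01}
    - {"tx":0,"ty":0,"tz":0.003,"rx":0,"ry":0,"rz":0,"gripper":0.01}
    - {"tx":0,"ty":0,"tz":0,"rx":0,"ry":0,"rz":0,"gripper":0.01}

```text
time_s: 25.6
eef_pos: [0.6072, 0.0053, 0.1086]
ee_rot: [-0.001, 0.668, 0.744, -0.001]
ft_force: [0.1, 0.6, -0.6]
gripper_width: 0.241
```

step_arm:
  plan:
    - {"tx":0,"ty":0,"tz":0.002,"rx":0,"ry":0,"rz":0,"gripper":0.01}
    - {"tx":0,"ty":0,"tz":0.001,"rx":0,"ry":0,"rz":0,"gripper":0.01}
    - {"tx":0,"ty":0,"tz":0,"rx":0,"ry":0,"rz":0,"gripper":0.01}
    - {"tx":0,"ty":0,"tz":0,"rx":0,"ry":0,"rz":0,"gripper":0.01}

```text
time_s: 25.93
eef_pos: [0.6079, 0.0061, 0.1071]
ee_rot: [0.0, 0.668, 0.745, 0.0]
ft_force: [0.4, 0.5, -0.7]
gripper_width: 0.247
```

step_arm:
  plan:
    - {"tx":0.001,"ty":0,"tz":0.002,"rx":0,"ry":0,"rz":0,"gripper":0.01}
    - {"tx":0,"ty":0,"tz":0.002,"rx":0,"ry":0,"rz":0,"gripper":0.01}
    - {"tx":0,"ty":0,"tz":0.002,"rx":0,"ry":0,"rz":0,"gripper":0.01}
    - {"tx":0,"ty":0,"tz":0,"rx":0,"ry":0,"rz":0,"gripper":0.01}
    - {"tx":0,"ty":0,"tz":0,"rx":0,"ry":0,"rz":0,"gripper":0.01}

```text
time_s: 26.35
eef_pos: [0.6074, 0.0072, 0.1004]
ee_rot: [-0.0, 0.668, 0.745, -0.0]
ft_force: [0.3, -0.7, -0.2]
gripper_width: 0.243
```

step_arm:
  plan:
    - {"tx":0,"ty":0,"tz":0.001,"rx":0,"ry":0,"rz":0,"gripper":0.01}
    - {"tx":0,"ty":0,"tz":0,"rx":0,"ry":0,"rz":0,"gripper":0.025}
    - {"tx":0,"ty":0,"tz":0,"rx":0,"ry":0,"rz":0,"gripper":0.035}
    - {"tx":0,"ty":0,"tz":0,"rx":0,"ry":0,"rz":0,"gripper":0.045}
    - {"tx":0,"ty":0,"tz":0,"rx":0,"ry":0,"rz":0,"gripper":0.045}

```text
time_s: 26.77
eef_pos: [0.6076, 0.0071, 0.0997]
ee_rot: [0.0, 0.668, 0.745, 0.0]
ft_force: [1.3, 0.7, -0.5]
gripper_width: 0.528
```

step_arm:
  plan:
    - {"tx":0,"ty":0,"tz":-0.01,"rx":0,"ry":0,"rz":0,"gripper":0.045}
    - {"tx":0,"ty":0,"tz":-0.03,"rx":0,"ry":0,"rz":0,"gripper":0.045}
    - {"tx":0,"ty":0,"tz":-0.03,"rx":0,"ry":0,"rz":0,"gripper":0.05}
    - {"tx":0,"ty":0,"tz":-0.03,"rx":0,"ry":0,"rz":0,"gripper":0.05}
    - {"tx":0,"ty":0,"tz":0,"rx":0,"ry":0,"rz":0,"gripper":0.05}

```text
time_s: 27.18
eef_pos: [0.6113, 0.008, 0.207]
ee_rot: [0.004, 0.667, 0.745, 0.004]
ft_force: [0.7, 1.4, 0.8]
gripper_width: 0.584
```

```bash
python3 -c "
from blk import *
from lk import locket
say();im,d,p,st=snap('wrist','w24');W=cloud(d,p,st);r=blockfit(W,im)
a=.108;M=np.array([[np.cos(a),-np.sin(a)],[np.sin(a),np.cos(a)]])
for q in ((.61,-.025),(.607,.0075)):
    c=locket(W,im,*q,.098,.11,r=.016);print('in block',(c-[.6067,.0085])@M)
locket(W,im,.6175,.2265)
go([.618,.226,.2],1.68,.05)
"
```

```text
t 27.18 pos [0.6113 0.008  0.207 ] psi 1.68 tilt 0.011 F [0.7  1.37 0.79] w 0.584 j [ 0.34  0.49 -0.54  1.71  0.29  1.02 -0.2 ]
block 7213 [0.6037 0.0233 0.0945] [0.6067 0.0086] [0.06   0.1201] 6.25
locket px [276. 243.] 511 mean [ 0.6109 -0.0263  0.1035] circ [ 0.6099 -0.0259] 0.0122 zmed 0.1035
in block [-0.00054126 -0.0345882 ]
locket px [278. 208.] 566 mean [0.6093 0.008  0.1036] circ [0.6083 0.0086] 0.0128 zmed 0.1035
in block [ 1.61609649e-03 -4.50259788e-05]
none
t 27.23 rows 6 end [0.6183 0.2258 0.2002]
{"tx":0.036,"ty":0.005,"tz":0.001,"rx":0.001,"ry":0,"rz":0,"gripper":0.05}
{"tx":0.036,"ty":0.006,"tz":0,"rx":0.001,"ry":0,"rz":0,"gripper":0.05}
{"tx":0.036,"ty":0.005,"tz":0.001,"rx":0.001,"ry":0,"rz":0,"gripper":0.05}
{"tx":0.036,"ty":0.005,"tz":0.001,"rx":0.001,"ry":0,"rz":0,"gripper":0.05}
{"tx":0.036,"ty":0.005,"tz":0,"rx":0.001,"ry":0,"rz":0,"gripper":0.05}
{"tx":0.036,"ty":0.006,"tz":0.001,"rx":0.001,"ry":0,"rz":0,"gripper":0.05}
```

View pics/w24.png

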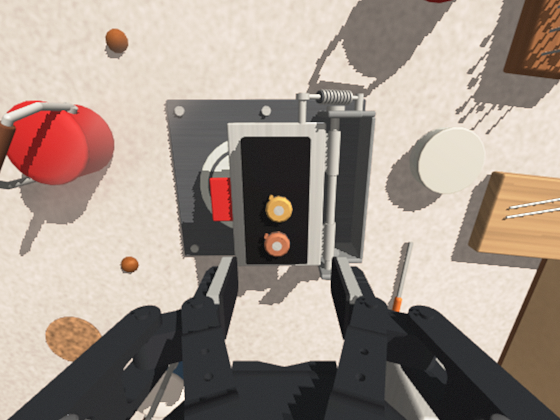

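Both lockets are on the block, at (277,244) and (279,208). Next is brass locket C at top(192,204).

step_arm:
  plan:
    - {"tx":0.036,"ty":0.005,"tz":0,"rx":0,"ry":0,"rz":0,"gripper":0.05}
    - {"tx":0.036,"ty":0.006,"tz":0,"rx":0,"ry":0,"rz":0,"gripper":0.05}
    - {"tx":0.036,"ty":0.005,"tz":0,"rx":0,"ry":0,"rz":0,"gripper":0.05}
    - {"tx":0.036,"ty":0.005,"tz":0.01,"rx":0,"ry":0,"rz":0,"gripper":0.05}
    - {"tx":0.036,"ty":0.005,"tz":0.02,"rx":0,"ry":0,"rz":0,"gripper":0.05}

```text
time_s: 27.65
eef_pos: [0.615, 0.1909, 0.1715]
ee_rot: [0.001, 0.668, 0.744, 0.002]
ft_force: [0.5, -0.3, 0.1]
gripper_width: 0.587
```

step_arm:
  plan:
    - {"tx":0.03,"ty":0.005,"tz":0.03,"rx":0,"ry":0,"rz":0,"gripper":0.05}
    - {"tx":0.005,"ty":0,"tz":0.03,"rx":0,"ry":0,"rz":0,"gripper":0.05}
    - {"tx":0,"ty":0,"tz":0.02,"rx":0,"ry":0,"rz":0,"gripper":0.05}
    - {"tx":0,"ty":0,"tz":0,"rx":0,"ry":0,"rz":0,"gripper":0.05}
    - {"tx":0,"ty":0,"tz":0,"rx":0,"ry":0,"rz":0,"gripper":0.05}

```text
time_s: 28.07
eef_pos: [0.614, 0.223, 0.0891]
ee_rot: [-0.001, 0.668, 0.745, -0.001]
ft_force: [-0.3, 0.0, 0.2]
gripper_width: 0.586
```

```bash
python3 -c "
from lk import *
say();im,d,p,st=snap('wrist','w25');W=cloud(d,p,st);c=locket(W,im,.6175,.2265,r=.025);
go([c[0],c[1],.0045],1.68,.05,vmax=.02)"
```

```text
t 28.07 pos [0.614  0.223  0.0891] psi 1.68 tilt 0.003 F [-0.34  0.04  0.16] w 0.586 j [-0.05  0.7  -0.5   1.66  0.41  0.89 -0.6 ]
locket px [288. 214.] 649 mean [0.6187 0.2265 0.0091] circ [0.619  0.2279] 0.0127 zmed 0.0091
t 28.12 rows 5 end [0.6188 0.2275 0.0048]
{"tx":0.001,"ty":0.001,"tz":0.017,"rx":0,"ry":0,"rz":0,"gripper":0.05}
{"tx":0.001,"ty":0.001,"tz":0.018,"rx":0,"ry":0,"rz":0,"gripper":0.05}
{"tx":0.001,"ty":0.001,"tz":0.017,"rx":0,"ry":0,"rz":0,"gripper":0.05}
{"tx":0.001,"ty":0,"tz":0.017,"rx":0,"ry":0,"rz":0,"gripper":0.05}
{"tx":0,"ty":0.001,"tz":0.017,"rx":0,"ry":0,"rz":0,"gripper":0.05}
```

View pics/w25.png

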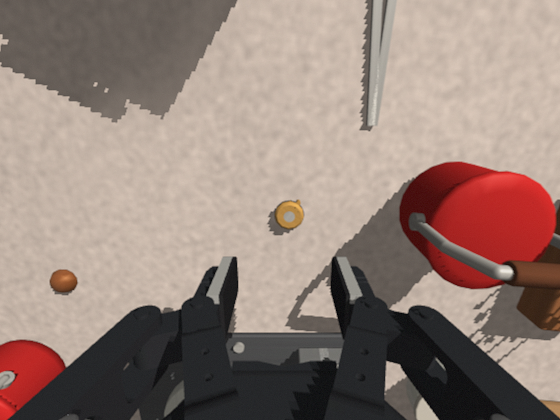

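Brass locket at (289,214). The red look-alike (480,225) stays clear to the right.

step_arm:
  plan:
    - {"tx":0.002,"ty":0.002,"tz":0.022,"rx":0,"ry":0,"rz":0,"gripper":0.05}
    - {"tx":0.001,"ty":0.001,"tz":0.025,"rx":0,"ry":0,"rz":0,"gripper":0.05}
    - {"tx":0,"ty":0,"tz":0.018,"rx":0,"ry":0,"rz":0,"gripper":0.05}
    - {"tx":0,"ty":0,"tz":0.008,"rx":0,"ry":0,"rz":0,"gripper":0.05}
    - {"tx":0,"ty":0,"tz":0,"rx":0,"ry":0,"rz":0,"gripper":0.05}

```text
time_s: 28.53
eef_pos: [0.6177, 0.2258, 0.0171]
ee_rot: [-0.0, 0.668, 0.744, -0.001]
ft_force: [-0.5, -0.5, 0.2]
gripper_width: 0.581
```

```bash
python3 -c "
from lk import *
say();im,d,p,st=snap('wrist','w26');W=cloud(d,p,st);c=locket(W,im,.6185,.2265,r=.017);
go([.6187,.2267,.0045],1.68,.05,vmax=.02)"
```

```text
t 28.53 pos [0.6177 0.2258 0.0171] psi 1.679 tilt 0.001 F [-0.54 -0.49  0.21] w 0.581 j [-0.09  0.8  -0.45  1.67  0.46  0.78 -0.64]
locket px [283. 259.] 1222 mean [0.6188 0.2266 0.009 ] circ [0.6198 0.2269] 0.0124 zmed 0.009
t 28.58 rows 1 end [0.6184 0.2265 0.0044]
{"tx":0,"ty":0,"tz":0.014,"rx":0.001,"ry":0,"rz":-0.001,"gripper":0.05}
```

step_arm:
  plan:
    - {"tx":0.001,"ty":0,"tz":0.007,"rx":0,"ry":0,"rz":0,"gripper":0.05}
    - {"tx":0,"ty":0,"tz":0.004,"rx":0,"ry":0,"rz":0,"gripper":0.05}
    - {"tx":0,"ty":0,"tz":0,"rx":0,"ry":0,"rz":0,"gripper":0.05}
    - {"tx":0,"ty":0,"tz":0,"rx":0,"ry":0,"rz":0,"gripper":0.035}
    - {"tx":0,"ty":0,"tz":0,"rx":0,"ry":0,"rz":0,"gripper":0.025}

```text
time_s: 29.0
eef_pos: [0.6178, 0.2279, 0.0069]
ee_rot: [0.0, 0.668, 0.745, 0.0]
ft_force: [-1.1, 1.5, 0.3]
gripper_width: 0.314
```

step_arm:
  plan:
    - {"tx":0,"ty":0,"tz":0,"rx":0,"ry":0,"rz":0,"gripper":0.01}
    - {"tx":0,"ty":0,"tz":0,"rx":0,"ry":0,"rz":0,"gripper":0.01}
    - {"tx":0,"ty":0,"tz":0,"rx":0,"ry":0,"rz":0,"gripper":0.01}

```text
time_s: 29.25
eef_pos: [0.6178, 0.228, 0.0071]
ee_rot: [0.0, 0.668, 0.745, 0.0]
ft_force: [-0.7, -1.0, 5.6]
gripper_width: 0.228
```

step_arm:
  plan:
    - {"tx":0,"ty":0,"tz":-0.01,"rx":0,"ry":0,"rz":0,"gripper":0.01}
    - {"tx":0,"ty":0,"tz":-0.03,"rx":0,"ry":0,"rz":0,"gripper":0.01}
    - {"tx":0,"ty":0,"tz":-0.04,"rx":0,"ry":0,"rz":0,"gripper":0.01}
    - {"tx":0,"ty":0,"tz":-0.04,"rx":0,"ry":0,"rz":0,"gripper":0.01}
    - {"tx":0,"ty":0,"tz":-0.04,"rx":0,"ry":0,"rz":0,"gripper":0.01}

```text
time_s: 29.67
eef_pos: [0.617, 0.2278, 0.1682]
ee_rot: [-0.0, 0.667, 0.745, -0.0]
ft_force: [0.4, -0.8, -0.0]
gripper_width: 0.231
```

```bash
python3 -c "
from lk import *
say();im,d,p,st=snap('wrist','w27')
go([.603,.0425,.16],1.68,.01,vmax=.038)"
```

```text
t 29.67 pos [0.617  0.2278 0.1682] psi 1.68 tilt 0.001 F [ 0.42 -0.79 -0.03] w 0.231 j [-0.03  0.62 -0.54  1.61  0.35  1.02 -0.57]
t 29.72 rows 5 end [0.6028 0.0421 0.1602]
{"tx":-0.037,"ty":-0.008,"tz":0.003,"rx":0.003,"ry":-0.001,"rz":0,"gripper":0.01}
{"tx":-0.037,"ty":-0.008,"tz":0.004,"rx":0.003,"ry":-0.001,"rz":0,"gripper":0.01}
{"tx":-0.037,"ty":-0.007,"tz":0.003,"rx":0.003,"ry":-0.001,"rz":0,"gripper":0.01}
{"tx":-0.037,"ty":-0.008,"tz":0.004,"rx":0.003,"ry":-0.001,"rz":0,"gripper":0.01}
{"tx":-0.037,"ty":-0.008,"tz":0.003,"rx":0.003,"ry":-0.001,"rz":0,"gripper":0.01}
```

View pics/w27.png

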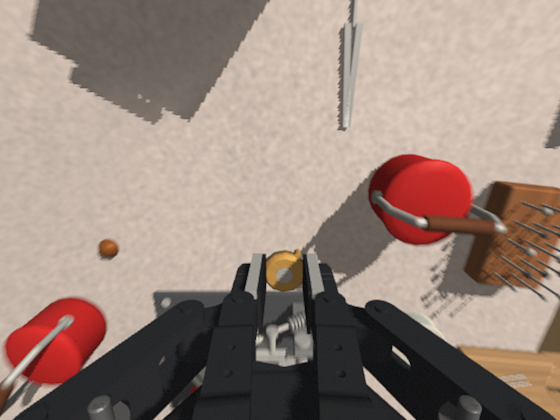

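Third locket held at (284,270). To slot 3.

step_arm:
  plan:
    - {"tx":-0.03,"ty":-0.007,"tz":0,"rx":0,"ry":0,"rz":0,"gripper":0.01}
    - {"tx":-0.038,"ty":-0.008,"tz":0,"rx":0,"ry":0,"rz":0,"gripper":0.01}
    - {"tx":-0.038,"ty":-0.008,"tz":0,"rx":0,"ry":0,"rz":0,"gripper":0.01}
    - {"tx":-0.038,"ty":-0.008,"tz":0,"rx":0,"ry":0,"rz":0,"gripper":0.01}
    - {"tx":-0.03,"ty":-0.006,"tz":0,"rx":0,"ry":0,"rz":0,"gripper":0.01}

```text
time_s: 30.13
eef_pos: [0.5991, 0.0472, 0.1665]
ee_rot: [0.0, 0.668, 0.744, -0.001]
ft_force: [-0.0, -1.2, -0.1]
gripper_width: 0.231
```

step_arm:
  plan:
    - {"tx":-0.011,"ty":-0.002,"tz":0,"rx":0,"ry":0,"rz":0,"gripper":0.01}
    - {"tx":0,"ty":0,"tz":0.015,"rx":0,"ry":0,"rz":0,"gripper":0.01}
    - {"tx":0,"ty":0,"tz":0.015,"rx":0,"ry":0,"rz":0,"gripper":0.01}
    - {"tx":0,"ty":0,"tz":0,"rx":0,"ry":0,"rz":0,"gripper":0.01}
    - {"tx":0,"ty":0,"tz":0,"rx":0,"ry":0,"rz":0,"gripper":0.01}

```text
time_s: 30.55
eef_pos: [0.5983, 0.0403, 0.136]
ee_rot: [-0.001, 0.667, 0.745, -0.0]
ft_force: [0.9, 0.6, 0.5]
gripper_width: 0.23
```

```bash
python3 -c "
from lk import *
say();im,d,p,st=snap('wrist','w28')
go([.603,.0430,.104],1.68,.01,vmax=.02)"
```

```text
t 30.55 pos [0.5983 0.0403 0.136 ] psi 1.681 tilt 0.002 F [0.94 0.63 0.5 ] w 0.23 j [ 0.27  0.56 -0.52  1.78  0.35  0.89 -0.3 ]
t 30.6 rows 2 end [0.6027 0.043  0.1038]
{"tx":0.001,"ty":0.002,"tz":0.016,"rx":0,"ry":0,"rz":0,"gripper":0.01}
{"tx":0.001,"ty":0.002,"tz":0.017,"rx":0,"ry":0,"rz":0,"gripper":0.01}
```

View pics/w28.png

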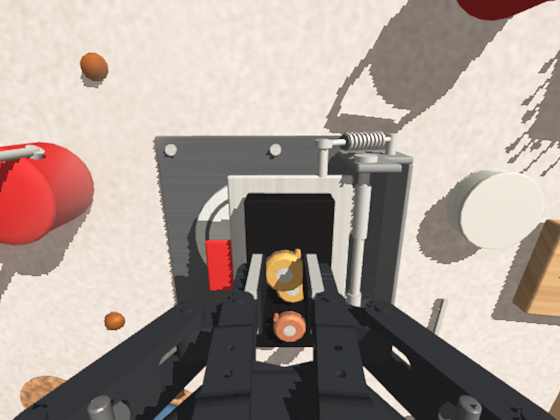

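The held locket (283,268) hides part of the second one by perspective only. Lowering.

step_arm:
  plan:
    - {"tx":0.001,"ty":0.003,"tz":0.012,"rx":0,"ry":0,"rz":0,"gripper":0.01}
    - {"tx":0.001,"ty":0.002,"tz":0.01,"rx":0,"ry":0,"rz":0,"gripper":0.01}
    - {"tx":0,"ty":0,"tz":0.004,"rx":0,"ry":0,"rz":0,"gripper":0.01}
    - {"tx":0,"ty":0,"tz":0,"rx":0,"ry":0,"rz":0,"gripper":0.01}
    - {"tx":0,"ty":0,"tz":0,"rx":0,"ry":0,"rz":0,"gripper":0.01}

```text
time_s: 31.02
eef_pos: [0.6033, 0.0424, 0.1098]
ee_rot: [-0.0, 0.667, 0.745, -0.0]
ft_force: [-0.2, 0.6, -0.7]
gripper_width: 0.232
```

```bash
python3 -c "
from lk import *
say()"
```

```text
t 31.02 pos [0.6033 0.0424 0.1098] psi 1.68 tilt 0.001 F [-0.17  0.6  -0.68] w 0.232 j [ 0.25  0.6  -0.5   1.78  0.37  0.85 -0.32]
```

step_arm:
  plan:
    - {"tx":0,"ty":0,"tz":0.003,"rx":0,"ry":0,"rz":0,"gripper":0.01}
    - {"tx":0,"ty":0,"tz":0.003,"rx":0,"ry":0,"rz":0,"gripper":0.01}
    - {"tx":0,"ty":0,"tz":0.002,"rx":0,"ry":0,"rz":0,"gripper":0.01}
    - {"tx":0,"ty":0,"tz":0,"rx":0,"ry":0,"rz":0,"gripper":0.01}
    - {"tx":0,"ty":0,"tz":0,"rx":0,"ry":0,"rz":0,"gripper":0.01}

```text
time_s: 31.43
eef_pos: [0.6036, 0.0421, 0.1023]
ee_rot: [-0.0, 0.668, 0.745, -0.0]
ft_force: [-0.3, -0.1, 0.8]
gripper_width: 0.232
```

step_arm:
  plan:
    - {"tx":0,"ty":0,"tz":0.001,"rx":0,"ry":0,"rz":0,"gripper":0.01}
    - {"tx":0,"ty":0,"tz":0,"rx":0,"ry":0,"rz":0,"gripper":0.025}
    - {"tx":0,"ty":0,"tz":0,"rx":0,"ry":0,"rz":0,"gripper":0.035}
    - {"tx":0,"ty":0,"tz":0,"rx":0,"ry":0,"rz":0,"gripper":0.045}
    - {"tx":0,"ty":0,"tz":0,"rx":0,"ry":0,"rz":0,"gripper":0.045}

```text
time_s: 31.85
eef_pos: [0.6037, 0.0422, 0.1015]
ee_rot: [0.0, 0.668, 0.745, 0.0]
ft_force: [-0.2, -0.4, 0.6]
gripper_width: 0.526
```

step_arm:
  plan:
    - {"tx":0,"ty":0,"tz":-0.01,"rx":0,"ry":0,"rz":0,"gripper":0.045}
    - {"tx":0,"ty":0,"tz":-0.03,"rx":0,"ry":0,"rz":0,"gripper":0.045}
    - {"tx":0,"ty":0,"tz":-0.04,"rx":0,"ry":0,"rz":0,"gripper":0.05}
    - {"tx":-0.02,"ty":0,"tz":-0.04,"rx":0,"ry":0,"rz":0,"gripper":0.05}
    - {"tx":-0.02,"ty":0,"tz":-0.03,"rx":0,"ry":0,"rz":0,"gripper":0.05}

```text
time_s: 32.27
eef_pos: [0.6083, 0.0057, 0.2527]
ee_rot: [0.001, 0.666, 0.746, 0.001]
ft_force: [1.2, -0.5, -0.2]
gripper_width: 0.587
```

step_arm:
  plan:
    - {"tx":-0.02,"ty":0,"tz":-0.02,"rx":0,"ry":0,"rz":0,"gripper":0.05}
    - {"tx":0,"ty":0,"tz":0,"rx":0,"ry":0,"rz":0,"gripper":0.05}
    - {"tx":0,"ty":0,"tz":0,"rx":0,"ry":0,"rz":0,"gripper":0.05}

```text
time_s: 32.52
eef_pos: [0.6106, -0.0175, 0.2706]
ee_rot: [0.001, 0.669, 0.744, 0.001]
ft_force: [0.5, 0.9, -0.9]
gripper_width: 0.589
```

```bash
python3 -c "
from blk import *
from lk import locket
from pot import pot
say();im,d,p,st=snap('wrist','w29');W=cloud(d,p,st);r=blockfit(W,im)
a=.108;M=np.array([[np.cos(a),-np.sin(a)],[np.sin(a),np.cos(a)]])
for q in ((.61,-.025),(.608,.008),(.603,.0425)):
    c=locket(W,im,*q,.098,.115,r=.016);print('in block',(c-[.6067,.0085])@M)
im,d,p,st=snap('scene','s29');W=cloud(d,p,st);pot(W,im);im,d,p,st=snap('top','t29')
"
```

```text
t 32.52 pos [ 0.6106 -0.0175  0.2706] psi 1.677 tilt 0.003 F [ 0.48  0.92 -0.86] w 0.589 j [ 0.4   0.43 -0.56  1.64  0.25  1.14 -0.12]
block 4695 [0.6024 0.0165 0.0945] [0.6065 0.0086] [0.0599 0.1178] 6.13
locket px [281. 198.] 369 mean [ 0.6109 -0.0265  0.1035] circ [ 0.6109 -0.0266] 0.0113 zmed 0.1035
in block [ 0.00043618 -0.0353379 ]
locket px [283. 167.] 401 mean [0.6089 0.0078 0.1036] circ [0.6085 0.0079] 0.012 zmed 0.1035
in block [ 0.00170131 -0.00079299]
locket px [282. 135.] 443 mean [0.6053 0.0405 0.1037] circ [0.6059 0.0417] 0.0126 zmed 0.1036
in block [0.00282346 0.03309677]
cover 12 ((0.5120880603790283, -0.28423482179641724), 0.010065127164125443)
mat 98 ((0.4899729788303375, -0.26288726925849915), 0.055569127202034)
```

View pics/w29.png

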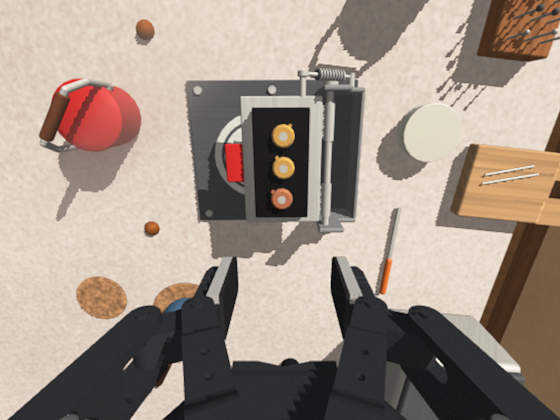

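View pics/s29.png

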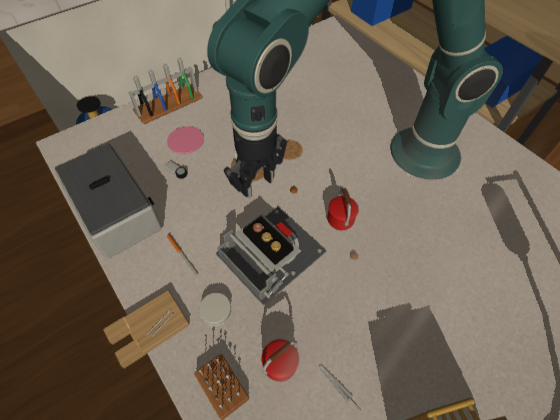

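View pics/t29.png

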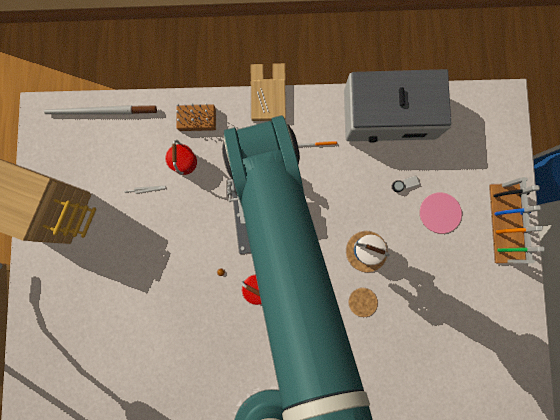

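All three lockets lie flat in a row on the block: (284,135), (284,167), (282,199). Checking the pot, and searching the shadows for a possible fourth locket.

```bash
python3 -c "
from pot import *
z=np.load('last_top.npz');im,d=z['im'],z['d'];W=cloud(d,ctrl.camera_params('top'),None);pot(W,im)
im=cv2.imread('pics/top0.png');W2=None
g=np.clip((im/255.)**.5*255,0,255).astype(np.uint8)
cv2.imwrite('pics/g.png',cv2.resize(g,(800,600),interpolation=cv2.INTER_CUBIC))
"
```

```text
cover 582 ((0.4806787967681885, -0.2693958878517151), 0.039960794150829315)
mat 491 ((0.4755634069442749, -0.26953738927841187), 0.058181170374155045)
```

View pics/g.png

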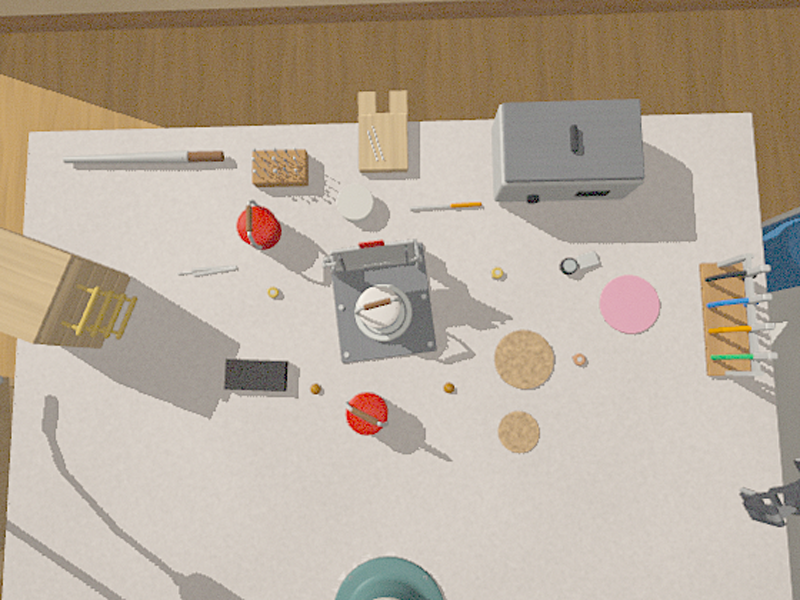

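The brightened view shows no fourth locket, and the pot is 5 mm from the mat's centre and upright. The arm is clear, so I'm handing in.

```bash
python3 -c "
from h import *
say();print(ctrl.sign_off())"
```

```text
t 32.67 pos [ 0.6091 -0.0149  0.2678] psi 1.681 tilt 0.002 F [ 0.77  0.33 -0.03] w 0.588 j [ 0.39  0.43 -0.57  1.64  0.25  1.14 -0.12]
the job is handed in; nothing more can be done
None
```

I handed the job in at 32.7 s, with every step of the task done. The sign-off gives no verdict, so what follows is from my own last checks.

- **Pot:** I lifted it by the bail onto the larger cork mat. It stands upright and released, about 5 mm from the mat's centre in the last top view and 7 mm in an earlier wrist view; the limit is 23.5 mm.
- **Rest:** I pushed it past over-centre and it snapped flat. The tab is at z of about 72 mm.
- **Block:** It lies flat on the plate with all corners inside, by about 14 mm in x and 12 mm in y.
- **Lockets:** I found three, one copper and two brass. All lie flat on the block at (0, −35), (2, −1) and (3, 33) mm in its frame. Their tops measure 9 mm above the block, and none is stacked. I saw no fourth locket in the brightened starting top view.
- **Other things:** Nothing looked out of place among the bystanders and red look-alikes in the last pictures. I judged that by eye and did not measure it.

**Checks that failed or disagreed:**
- In the last scene view the arm blocked the pot, so that fit was useless and I relied on the top view.
- My first set of moves was refused for missing row keys and had no effect.

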